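# Square up the border tiles on the setting board

## Robot

A 7-joint arm with a two-finger parallel gripper is mounted at the origin on the work surface. World frame = base frame: x ahead of the robot, y to its left, z up, the work surface at z = 0. Lengths are in m, angles in rad, forces in N, time in s.
With the tool pointing down it reaches from about 0.425 to 1.025 m from the base axis. Payload 3.6 kg.
Tool frame: the origin (TCP) lies on the centre line of the jaws, within the pads' length; the fingertips stand 25 mm ahead of it and the grasp point (between the pads) lies 6 mm ahead of it; z points along the fingers, y is the line along which they close (so a half turn about z gives the same grasp; the last joint's range is limited). The gripper opens to 85 mm and grips with 20 to 120 N. Pads are 22 mm wide; open, the fingers measure 114 mm over their backs; the gripper's body (76 mm by 85 mm) begins 54 mm behind the grasp point. The pads swing forward as they close: fully open they stand 13 mm farther back than shut.
Start: joints at [-1.401, 0.591, 0.048, 1.609, -0.033, 0.943, -0.034], TCP at [0.189, 0.7, 0.256] pointing down, gripper open.
Joint ranges: [-2.69, 2.69], [-0.47, 2.24], [-1.27, 1.36], [0.19, 2.51], [-1.53, 4.68], [0.08, 2.07], [-3.09, 3.09]. Speed limits (rad/s): [2.57, 2.57, 3.14, 3.14, 3.14, 3.14, 3.14].

## Interface

Orientations are given as [roll, pitch, yaw] about the fixed x, y, z axes, in that order (R = Rz(yaw) Ry(pitch) Rx(roll)).
In Python, from rig import bot gives the robot as it stands.
- The arm moves only by the shell command python3 -m handwheel 'ROWS'. ROWS is JSON, a list of rows, each a list of 7 numbers: the opening, from -1 (shut) to 1 (fully open), then the shift along the tool's x, y, z in units of 20 cm (1.0 is 20 cm), then the turn, a rotation vector about the tool's x, y, z in units of 360 degrees (1.0 is 360 degrees). In form: [[claw, tx, ty, tz, ax, ay, az], ...]. A call has 1 to 20 rows; each row is the pose to reach, as a shift and turn from the pose commanded when the call began, along the tool's axes at that moment, turning the shorter way round; what a row does not reach only later rows make up. A row lasts 1/8 s, in which the tool goes at most 62.5 mm and 10.7 degrees, less where a joint would pass 70% of its speed; a pose out of reach is approached as far as the arm can. A call with a number of a shift or a turn outside -1 to 1 is refused whole. A call with a gripper value outside its range is refused whole. The fingers move at their own pace and stop on an object; the grip force is fixed at half the most. Time passes only in rows, so rows that repeat a pose let the fingers close. It gives the time, the measured TCP pose, the force, the opening and the grip force at its end, in the units of the state.
- bot.read_state(): the state, without advancing time (a new reading comes with each control period).
- bot.read_camera(name): name is "scene" or "top" or "wrist"; returns a dict with "img" (400x640x3 uint8, red, green, blue), "range_z" (400x640 float32, m along the optical axis (not along the pixel's ray), 0 where there is no reading), "vfov" (degrees; the focal length in pixels is half the picture's height over the tangent of half this angle, whatever the lens; pixels are square), "cx", "cy" (the principal point, pixels), "eye" and "attitude" of the camera in the world; the wrist camera has in their place "tool_from_camera" (4x4, takes a point from camera to tool coordinates, whose origin is the TCP and whose axes are the flange's). Camera axes: x right, y up, looking along -z (the intrinsics and any distortion apply to the point x, -y, -z); pixel columns grow to the right and rows downward; lengths in m; the calibration is good to about 2 mm. A picture is of the moment at which its call begins: read the wrist's pose just before it.
- bot.finish_job(): hands the job in; it is judged then, once.
The state is a dict: "time": time; "joints": joint angles; "joint_vel": joint speeds; "joint_efforts": joint torques, N m; "eef_pos": TCP position; "tcp_rot": TCP orientation; "wrist_force": force on the tool from outside, world axes, zero at the start; "ft_torque": the same for the moment, N m; "width": finger opening in m; "grasp_force": force on a finger pad.
Only numpy, scipy, OpenCV 4.12 (cv2) and the standard library are available. Lean on these libraries where they do the work, as an engineer would, in place of code of your own. Each camera call takes 0.05 s, during which the arm holds its last target. There are 200 camera calls.

## Task

Using the wooden tamping block, push every soft clay tile from the plaster bat down over the small step onto the setting board, and line them up in one row along the far batten: the first tight in the square corner, touching both battens, each next one tight against the tile before it and the far batten. The clay is soft: move the tiles only with the block, never touch them with the gripper or tip them up on edge. With all the tiles lined up, stand the block back upright in the middle of its cork mat and swing the clear cover gently down until it is fully closed, leaving everything else on the table alone.

Things in the scene. Friction and masses are not known exactly. Their poses are not given: they have to be found in the camera images.
- corner (a point): Inner corner of the fixed plywood setting board, on its surface (21 mm above the table), where the inner faces of two battens (18 mm wide and high) meet. Axes: +x away from the robot, the far batten is at x = 0 and runs along y; +y left, the left batten is at y = 0; z up. The surface spans x -115 to 0, y -285 to 0 mm; front and right end are open; the bat stands 3 mm past the right end.
- bat_top (a point): Middle of the top of the fixed white plaster bat, 225 mm (x) by 270 mm (y), 25 mm thick, with the axes of the board. Its top is 4 mm above the board surface: tiles go down this step. Its far edge is 25 mm farther back than the inner face of the far batten, so the end of that batten would catch a tile that comes over the step too far back.
- cover (a joint): Angle of the clear cover with light wood frame (135 mm from hinge to free edge, 293 mm long, 8 mm thick, 0.3 kg): 0 closed, level on the battens; 1.57 upright; at the start 1.75 to 1.95, leaning away from the robot. The hinge is stiff (0.3 N m friction): the cover stays where left and takes 1 to 5 N at its free edge. Closed, its underside is about 5 mm above the tiles.
- cover_hinge (a point): Middle of the hinge line of the cover, 18 mm beyond the inner face of the far batten, 44.5 mm above the table, half-way through the thickness of the cover. The hinge line runs along the y axis of the board.
- cover_edge (a point): Middle of the free edge of the cover, 135 mm from the hinge, half-way through its thickness; it moves with the cover. A dark wooden knob, 22 mm across and 20 mm tall, stands on the outer face (the upper one when closed) 12 mm from this edge, at mid-length.
- mat_top (a point): Middle of the top of the cork mat, 100 x 100 mm, 4 mm thick, fixed on the table left of the board: the place of the tamping block.
- block_mid (a point): Half-way up (45 mm) the wooden tamping block that stands upright on the mat: square foot 44 x 44 mm and 18 mm high at the bottom, above it a square handle 26 x 26 mm with faces parallel to the foot, 90 mm tall in all, 0.12 kg. Axes along the faces, z up.
- tile_a_mid (a point): Centre (half-way up) of a leather-hard clay tile, 60 x 60 mm, 14 mm thick, 0.1 kg, red-brown with a motif in blue; axes along its sides, z up. It starts on the plaster bat, somewhat askew. All tiles are alike in size. One of the four tiles may be missing in a run; the state then gives None for it.
- tile_b_mid (a point): Centre (half-way up) of a leather-hard clay tile, 60 x 60 mm, 14 mm thick, 0.1 kg, red-brown with a motif in green; axes along its sides, z up. It starts on the plaster bat, somewhat askew. All tiles are alike in size. One of the four tiles may be missing in a run; the state then gives None for it.
- tile_c_mid (a point): Centre (half-way up) of a leather-hard clay tile, 60 x 60 mm, 14 mm thick, 0.1 kg, red-brown with a motif in white; axes along its sides, z up. It starts on the plaster bat, somewhat askew. All tiles are alike in size. One of the four tiles may be missing in a run; the state then gives None for it.
- tile_d_mid (a point): Centre (half-way up) of a leather-hard clay tile, 60 x 60 mm, 14 mm thick, 0.1 kg, red-brown with a motif in orange; axes along its sides, z up. It starts on the plaster bat, somewhat askew. All tiles are alike in size. One of the four tiles may be missing in a run; the state then gives None for it.
- brush_jar: A bystander, to be left alone: glass jar with brushes, 60 mm across, 170 mm tall with the brushes. Origin at the centre of its underside.
- slip_jar: A bystander, to be left alone: small white jar with a blue cap, 54 mm across, 75 mm tall. Origin at the centre of its underside.
- glaze_jar: A bystander, to be left alone: white glaze jar, 60 mm across, 90 mm tall. Origin at the centre of its underside.
- water_bowl: A bystander, to be left alone: white bowl, 100 mm across, 45 mm tall. Origin at the centre of its underside.
- loop_tool: A bystander, to be left alone: loop tool with a wooden handle, lying, 150 mm long, 12 mm thick. Origin at the centre of its underside.
- rib: A bystander, to be left alone: dark wooden rib, lying flat, 100 x 50 x 6 mm. Origin at the centre of its underside.
- tile_stack: A bystander, to be left alone: stack of four fired tiles, 52 x 52 mm, 28 mm tall. Origin at the centre of its underside.
Not all that is in view belongs to the job. What is shaped like the part that bears tile_c_mid but black or turquoise is not meant.

How it is judged:
On the way, in this order (a step that is already met when the one before it is completed fails the run):
1. all the tiles lie square and tight in a row from the corner along the far batten, with the cover still open (x of tile_a_mid in the frame of corner between -0.033 and -0.027 m and z of tile_a_mid in the frame of corner between 0.004 and 0.0095 m and angle between each of tile_a_mid, tile_b_mid, tile_c_mid, tile_d_mid's own z axis and vertical below 0.05 rad and (angle between the x axis of tile_a_mid and the x axis of corner, either way round below 0.05 rad or angle between the x axis of tile_a_mid and the y axis of corner, either way round below 0.05 rad) and (y of tile_a_mid in the frame of corner between -0.033 and -0.027 m or y of tile_a_mid in the frame of corner between -0.0965 and -0.086 m or y of tile_a_mid in the frame of corner between -0.16 and -0.145 m or y of tile_a_mid in the frame of corner between -0.2235 and -0.204 m) and (distance between tile_a_mid and tile_b_mid below 0.0635 m or distance between tile_a_mid and tile_c_mid below 0.0635 m or distance between tile_a_mid and tile_d_mid below 0.0635 m) and x of tile_b_mid in the frame of corner between -0.033 and -0.027 m and z of tile_b_mid in the frame of corner between 0.004 and 0.0095 m and (angle between the x axis of tile_b_mid and the x axis of corner, either way round below 0.05 rad or angle between the x axis of tile_b_mid and the y axis of corner, either way round below 0.05 rad) and (y of tile_b_mid in the frame of corner between -0.033 and -0.027 m or y of tile_b_mid in the frame of corner between -0.0965 and -0.086 m or y of tile_b_mid in the frame of corner between -0.16 and -0.145 m or y of tile_b_mid in the frame of corner between -0.2235 and -0.204 m) and (distance between tile_b_mid and tile_a_mid below 0.0635 m or distance between tile_b_mid and tile_c_mid below 0.0635 m or distance between tile_b_mid and tile_d_mid below 0.0635 m) and x of tile_c_mid in the frame of corner between -0.033 and -0.027 m and z of tile_c_mid in the frame of corner between 0.004 and 0.0095 m and (angle between the x axis of tile_c_mid and the x axis of corner, either way round below 0.05 rad or angle between the x axis of tile_c_mid and the y axis of corner, either way round below 0.05 rad) and (y of tile_c_mid in the frame of corner between -0.033 and -0.027 m or y of tile_c_mid in the frame of corner between -0.0965 and -0.086 m or y of tile_c_mid in the frame of corner between -0.16 and -0.145 m or y of tile_c_mid in the frame of corner between -0.2235 and -0.204 m) and (distance between tile_c_mid and tile_a_mid below 0.0635 m or distance between tile_c_mid and tile_b_mid below 0.0635 m or distance between tile_c_mid and tile_d_mid below 0.0635 m) and x of tile_d_mid in the frame of corner between -0.033 and -0.027 m and z of tile_d_mid in the frame of corner between 0.004 and 0.0095 m and (angle between the x axis of tile_d_mid and the x axis of corner, either way round below 0.05 rad or angle between the x axis of tile_d_mid and the y axis of corner, either way round below 0.05 rad) and (y of tile_d_mid in the frame of corner between -0.033 and -0.027 m or y of tile_d_mid in the frame of corner between -0.0965 and -0.086 m or y of tile_d_mid in the frame of corner between -0.16 and -0.145 m or y of tile_d_mid in the frame of corner between -0.2235 and -0.204 m) and (distance between tile_d_mid and tile_a_mid below 0.0635 m or distance between tile_d_mid and tile_b_mid below 0.0635 m or distance between tile_d_mid and tile_c_mid below 0.0635 m) and y of any of tile_a_mid, tile_b_mid, tile_c_mid, tile_d_mid in the frame of corner above -0.033 m and (distance between tile_b_mid and tile_a_mid below 0.0635 m or distance between tile_b_mid and tile_a_mid above 0.115 m) and (distance between tile_c_mid and tile_a_mid below 0.0635 m or distance between tile_c_mid and tile_a_mid above 0.115 m) and (distance between tile_c_mid and tile_b_mid below 0.0635 m or distance between tile_c_mid and tile_b_mid above 0.115 m) and (distance between tile_d_mid and tile_a_mid below 0.0635 m or distance between tile_d_mid and tile_a_mid above 0.115 m) and (distance between tile_d_mid and tile_b_mid below 0.0635 m or distance between tile_d_mid and tile_b_mid above 0.115 m) and (distance between tile_d_mid and tile_c_mid below 0.0635 m or distance between tile_d_mid and tile_c_mid above 0.115 m) and value of joint cover above 1 rad), for 0.2 s.
2. the cover is closed (value of joint cover below 0.05 rad), for 0.2 s.
At the end, for the whole second after the job is handed in: Tiles flat in one row from the corner, gaps at most 3 mm to each batten and 3.5 mm between tiles, within 0.05 rad of square; cover closed (below 0.05 rad); block upright on the mat within 30 mm of its middle; all released and at rest (x of tile_a_mid in the frame of corner between -0.033 and -0.027 m and z of tile_a_mid in the frame of corner between 0.004 and 0.0095 m and angle between each of tile_a_mid, tile_b_mid, tile_c_mid, tile_d_mid's own z axis and vertical below 0.05 rad and (angle between the x axis of tile_a_mid and the x axis of corner, either way round below 0.05 rad or angle between the x axis of tile_a_mid and the y axis of corner, either way round below 0.05 rad) and (y of tile_a_mid in the frame of corner between -0.033 and -0.027 m or y of tile_a_mid in the frame of corner between -0.0965 and -0.086 m or y of tile_a_mid in the frame of corner between -0.16 and -0.145 m or y of tile_a_mid in the frame of corner between -0.2235 and -0.204 m) and (distance between tile_a_mid and tile_b_mid below 0.0635 m or distance between tile_a_mid and tile_c_mid below 0.0635 m or distance between tile_a_mid and tile_d_mid below 0.0635 m) and x of tile_b_mid in the frame of corner between -0.033 and -0.027 m and z of tile_b_mid in the frame of corner between 0.004 and 0.0095 m and (angle between the x axis of tile_b_mid and the x axis of corner, either way round below 0.05 rad or angle between the x axis of tile_b_mid and the y axis of corner, either way round below 0.05 rad) and (y of tile_b_mid in the frame of corner between -0.033 and -0.027 m or y of tile_b_mid in the frame of corner between -0.0965 and -0.086 m or y of tile_b_mid in the frame of corner between -0.16 and -0.145 m or y of tile_b_mid in the frame of corner between -0.2235 and -0.204 m) and (distance between tile_b_mid and tile_a_mid below 0.0635 m or distance between tile_b_mid and tile_c_mid below 0.0635 m or distance between tile_b_mid and tile_d_mid below 0.0635 m) and x of tile_c_mid in the frame of corner between -0.033 and -0.027 m and z of tile_c_mid in the frame of corner between 0.004 and 0.0095 m and (angle between the x axis of tile_c_mid and the x axis of corner, either way round below 0.05 rad or angle between the x axis of tile_c_mid and the y axis of corner, either way round below 0.05 rad) and (y of tile_c_mid in the frame of corner between -0.033 and -0.027 m or y of tile_c_mid in the frame of corner between -0.0965 and -0.086 m or y of tile_c_mid in the frame of corner between -0.16 and -0.145 m or y of tile_c_mid in the frame of corner between -0.2235 and -0.204 m) and (distance between tile_c_mid and tile_a_mid below 0.0635 m or distance between tile_c_mid and tile_b_mid below 0.0635 m or distance between tile_c_mid and tile_d_mid below 0.0635 m) and x of tile_d_mid in the frame of corner between -0.033 and -0.027 m and z of tile_d_mid in the frame of corner between 0.004 and 0.0095 m and (angle between the x axis of tile_d_mid and the x axis of corner, either way round below 0.05 rad or angle between the x axis of tile_d_mid and the y axis of corner, either way round below 0.05 rad) and (y of tile_d_mid in the frame of corner between -0.033 and -0.027 m or y of tile_d_mid in the frame of corner between -0.0965 and -0.086 m or y of tile_d_mid in the frame of corner between -0.16 and -0.145 m or y of tile_d_mid in the frame of corner between -0.2235 and -0.204 m) and (distance between tile_d_mid and tile_a_mid below 0.0635 m or distance between tile_d_mid and tile_b_mid below 0.0635 m or distance between tile_d_mid and tile_c_mid below 0.0635 m) and y of any of tile_a_mid, tile_b_mid, tile_c_mid, tile_d_mid in the frame of corner above -0.033 m and (distance between tile_b_mid and tile_a_mid below 0.0635 m or distance between tile_b_mid and tile_a_mid above 0.115 m) and (distance between tile_c_mid and tile_a_mid below 0.0635 m or distance between tile_c_mid and tile_a_mid above 0.115 m) and (distance between tile_c_mid and tile_b_mid below 0.0635 m or distance between tile_c_mid and tile_b_mid above 0.115 m) and (distance between tile_d_mid and tile_a_mid below 0.0635 m or distance between tile_d_mid and tile_a_mid above 0.115 m) and (distance between tile_d_mid and tile_b_mid below 0.0635 m or distance between tile_d_mid and tile_b_mid above 0.115 m) and (distance between tile_d_mid and tile_c_mid below 0.0635 m or distance between tile_d_mid and tile_c_mid above 0.115 m) and linear speed of each of tile_a, tile_b, tile_c, tile_d below 0.02 m/s and value of joint cover below 0.05 rad and horizontal distance between block_mid and mat_top below 0.03 m and z of block_mid in the frame of mat_top between 0.042 and 0.048 m and angle between block_mid's own z axis and vertical below 0.1 rad and linear speed of block below 0.03 m/s); the robot touches nothing.
It fails at once if the gripper or arm touches a soft tile (contact force between any of the fingers, the arm and tile_a above 0.3 N or contact force between any of the fingers, the arm and tile_b above 0.3 N or contact force between any of the fingers, the arm and tile_c above 0.3 N or contact force between any of the fingers, the arm and tile_d above 0.3 N).
It fails at once if a tile is tipped up on edge (angle between any of tile_a_mid, tile_b_mid, tile_c_mid, tile_d_mid's own z axis and vertical above 0.6 rad).
It fails at once if the cover is slammed (velocity of joint cover below -2.5 rad/s).
It fails at once if a bystander is moved more than 30 mm (distance of any of brush_jar, slip_jar, glaze_jar, water_bowl, loop_tool, rib, tile_stack from where it was at the start of the episode above 0.03 m).
Of tile_a, tile_b, tile_c, tile_d only 3 to 4 are there at a start; the rules pass over those that are not, and their reading is None.
At some moment in a run one of tile_a, tile_b, tile_c, tile_d, block may be knocked a few centimetres aside while the robot is not near it.
Once in a run the grip may slacken for a moment while it holds something.
It also fails if it takes over 210 s, if anything falls off the work surface, if the arm or the gripper's body presses on something with over 40 N, if the wrist force passes 120 N, or if a joint passes its speed limit or range.

## Working session

There is one attempt and no reset: what is moved stays moved. The work goes in short steps, Python scripts to look and compute and a shell command to move; the robot and the scene stay as the last step left them, time stands still between calls to the robot, and variables do not carry over. Pictures are saved under pics/ and viewed, at most 14 in all, crops included, and the job is handed in when it is done.

```bash
mkdir -p pics; ls; cat > h.py <<'E'
import numpy as np,cv2
from scipy.spatial.transform import Rotation as R
from rig import bot
def rot(a):
    a=np.array(a,float)
    return a if a.shape==(3,3) else R.from_euler('xyz',a).as_matrix()
def cam(n):
    s=bot.read_state(); c=bot.read_camera(n)
    if n=='wrist':
        T=np.eye(4);T[:3,:3]=rot(s['tcp_rot']);T[:3,3]=s['eef_pos'];T=T@np.array(c['tool_from_camera'])
    else:
        T=np.eye(4);T[:3,:3]=rot(c['attitude']);T[:3,3]=c['eye']
    c['T']=T;c['f']=200/np.tan(np.radians(c['vfov'])/2)
    return c
def cloud(c):
    z=c['range_z'];v,u=np.mgrid[:400,:640]
    P=np.stack([(u-c['cx'])/c['f']*z,-(v-c['cy'])/c['f']*z,-z],-1)
    return P@c['T'][:3,:3].T+c['T'][:3,3]
def px(c,u,v,h):  # pixel ray to height h
    d=c['T'][:3,:3]@np.array([(u-c['cx'])/c['f'],-(v-c['cy'])/c['f'],-1]);e=c['T'][:3,3]
    return e+d*(h-e[2])/d[2]
def save(c,n): cv2.imwrite('pics/'+n,c['img'][:,:,::-1])
E
python3 - <<'E'
from h import *
for n in('scene','top'):
    c=cam(n);save(c,n+'0.png');print(n,{k:v for k,v in c.items() if k not in('img','range_z')})
    np.savez(n+'0.npz',**{k:v for k,v in c.items()})
print(bot.read_state())
E
```

```text
pics
scene {'vfov': 50.969314979223014, 'cx': 313.8776471560224, 'cy': 194.40025772193647, 'eye': array([0.98663014, 0.72798744, 0.78851538]), 'attitude': array([9.00725873e-01, 2.03222760e-03, 2.61248034e+00]), 'T': array([[-0.8632537 , -0.31485626,  0.3945359 ,  0.98663014],
       [ 0.5047662 , -0.53531323,  0.67723765,  0.72798744],
       [-0.00203223,  0.78377629,  0.62103993,  0.78851538],
       [ 0.        ,  0.        ,  0.        ,  1.        ]]), 'f': np.float64(419.5978403823503)}
top {'vfov': 47.22739962114298, 'cx': 316.8273926763716, 'cy': 205.79620144339495, 'eye': array([ 0.28573661, -0.06170605,  1.40235622]), 'attitude': array([ 0.21121099, -0.00447875, -1.51259609]), 'T': array([[ 0.0581668 ,  0.97606761, -0.2095439 ,  0.28573661],
       [-0.99829683,  0.05781212, -0.00782265, -0.06170605],
       [ 0.00447874,  0.20964203,  0.97776795,  1.40235622],
       [ 0.        ,  0.        ,  0.        ,  1.        ]]), 'f': np.float64(457.48371341604565)}
{'time': 0.1, 'joints': array([-1.40047083,  0.59205894,  0.04828418,  1.60974275, -0.03333015,
        0.94275187, -0.03370248]), 'joint_vel': array([-0.00058615, -0.00228703, -0.00020762, -0.00266363, -0.00062028,
        0.00053845, -0.00230606]), 'joint_efforts': array([ 4.05079481e-03, -5.49995649e+01,  1.55354127e+00, -1.98823714e+01,
        9.83677193e-03,  3.81171631e-03,  6.55251959e-07]), 'eef_pos': array([0.18884118, 0.69920982, 0.25521369]), 'tcp_rot': array([-3.13943808e+00,  8.54269802e-05,  2.87784272e+00]), 'wrist_force': array([-0.65309624,  0.28976301,  0.63638291]), 'ft_torque': array([ 0.08896884, -0.00850609, -0.00291964]), 'grasp_force': 0.0, 'width': 0.08512784214054304}
```

View pics/top0.png

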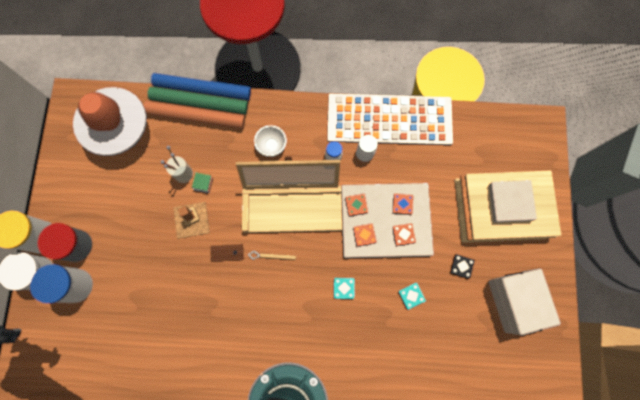

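View pics/scene0.png

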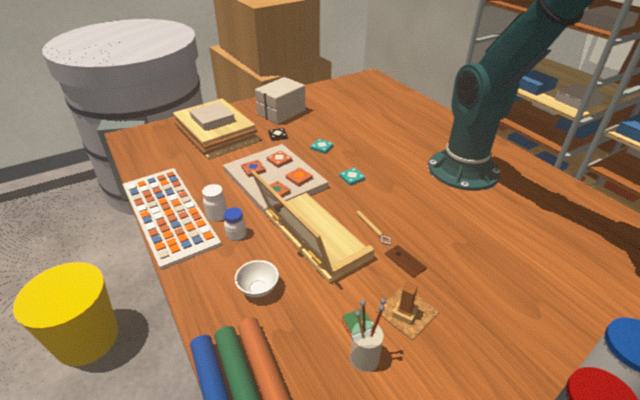

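Top view: bat near (387,220) carrying four red-brown tiles: green (357,204), blue (403,204), orange (365,235), white (404,235). Lookalikes are turquoise (344,288) and (412,296), and black (462,266), all on the table and so excluded. The block stands on its mat at (190,216), the board spans (242–341, 190–233), and the open cover is behind it.

```bash
python3 - <<'E'
from h import *
c=dict(np.load('top0.npz'));P=cloud(c)
for n,u,v,h in [('mat',191,220,.004),('matTL',173,206,.004),('matBR',209,235,.004),('block top',189,211,.09),('A blue',403,204,.039),('B green',357,204,.039),('C white',404,235,.039),('D orange',365,235,.039),('bat TL',342,187,.025),('bat TR',430,184,.025),('bat BL',343,258,.025),('bat BR',433,255,.025),('board BL',243,232,.021),('board BR',341,232,.021),('battenTL',242,193,.039),('hinge',290,188,.04),('covTL',236,163,.17),('covTR',338,160,.17),('bowl',270,141,.045),('slip',333,150,.075),('glaze',367,148,.09),('rib',226,253,.006),('loop',272,256,.012),('brush',178,170,.1),('stackgreen',202,183,.028)]:
    print(n,px(c,u,v,h).round(3),P[v,u].round(3))
E
```

```text
mat [0.517 0.336 0.004] [0.514 0.331 0.022]
matTL [0.558 0.398 0.004] [0.558 0.398 0.003]
matBR [0.474 0.276 0.004] [0.474 0.276 0.001]
block top [0.529 0.321 0.09 ] [0.535 0.329 0.062]
A blue [ 0.599 -0.313  0.039] [ 0.598 -0.312  0.042]
B green [ 0.591 -0.173  0.039] [ 0.59  -0.173  0.042]
C white [ 0.504 -0.318  0.039] [ 0.504 -0.318  0.04 ]
D orange [ 0.497 -0.201  0.039] [ 0.496 -0.2    0.043]
bat TL [ 0.645 -0.125  0.025] [ 0.645 -0.125  0.026]
bat TR [ 0.671 -0.399  0.025] [ 0.679 -0.405 -0.003]
bat BL [ 0.425 -0.139  0.025] [ 0.428 -0.14  -0.002]
bat BR [ 0.45  -0.409  0.025] [ 0.453 -0.416 -0.001]
board BL [0.487 0.169 0.021] [0.49  0.172 0.002]
board BR [ 0.504 -0.129  0.021] [ 0.508 -0.13  -0.004]
battenTL [0.604 0.18  0.039] [0.604 0.18  0.039]
hinge [0.629 0.035 0.04 ] [0.628 0.034 0.044]
covTL [0.659 0.182 0.17 ] [0.657 0.181 0.177]
covTR [ 0.685 -0.104  0.17 ] [ 0.684 -0.104  0.172]
bowl [0.775 0.107 0.045] [ 0.792  0.113 -0.002]
slip [ 0.747 -0.09   0.075] [ 0.747 -0.09   0.075]
glaze [ 0.754 -0.192  0.09 ] [ 0.754 -0.192  0.09 ]
rib [0.422 0.218 0.006] [0.422 0.219 0.   ]
loop [0.42  0.076 0.012] [0.42  0.076 0.013]
brush [0.649 0.365 0.1  ] [0.653 0.37  0.085]
stackgreen [0.631 0.309 0.028] [0.633 0.31  0.023]
```

```bash
python3 -m handwheel '[[1,-0.3,-0.2,-0.25,0,0,0],[1,-0.6,-0.4,-0.4,0,0,0.03],[1,-1,-0.65,-0.5,0,0,0.1],[1,-1,-0.65,-0.5,0,0,0.193],[1,-1,-0.65,-0.5,0,0,0.193],[1,-1,-0.65,-0.5,0,0,0.193],[1,-1,-0.65,-0.5,0,0,0.193],[1,-1,-0.65,-0.5,0,0,0.193],[1,-1,-0.65,-0.5,0,0,0.193],[1,-1,-0.65,-0.5,0,0,0.193],[1,-1,-0.65,-0.5,0,0,0.193]]'
cat >> h.py <<'E'
def go(p,yaw=None):  # shift/turn in move units from measured pose
    s=bot.read_state();M=rot(s['tcp_rot']);d=M.T@(np.array(p)-s['eef_pos'])/.2
    t=[0,0,0]
    if yaw is not None: t=(R.from_matrix(M.T@rot([np.pi,0,yaw])).as_rotvec()/(2*np.pi)).round(4)
    return d.round(4),t,'at',np.round(s['eef_pos'],4),np.round(s['tcp_rot'],4)
E
python3 - <<'E'
from h import *
c=bot.read_camera('wrist');print(c['tool_from_camera'],c['vfov']);print(go([.46,.33,.36],1.665))
E
```

```text
time: 1.48
eef_pos: [0.3482, 0.5222, 0.3562]
tcp_rot: [-3.141, 0.0, 1.666]
wrist_force: [0.4, -0.9, 0.4]
width: 0.0856
grasp_force: 0.0
[[ 4.05355260e-04  9.53340708e-01  3.01896226e-01  7.79305836e-02]
 [ 9.99999917e-01 -3.98488538e-04 -8.43332221e-05 -3.78457704e-04]
 [ 3.99038919e-05  3.01896235e-01 -9.53340790e-01 -1.18787859e-01]
 [ 0.00000000e+00  0.00000000e+00  0.00000000e+00  1.00000000e+00]] 58.50134599636575
(array([-1.0097,  0.4652, -0.0187]), array([-0.    ,  0.    ,  0.0001]), 'at', array([0.3482, 0.5222, 0.3563]), array([-3.1415,  0.    ,  1.6657]))
```

```bash
python3 -m handwheel '[[1,-0.2,0.2,0,0,0,0],[1,-0.4,0.4,0,0,0,0],[1,-0.55,0.6,0,0,0,0],[1,-0.68,0.8,0,0,0,0],[1,-0.68,0.8,0,0,0,0],[1,-0.68,0.8,0,0,0,0]]'
python3 - <<'E'
from h import *
c=cam('wrist');save(c,'w1.png');np.savez('w1.npz',**c)
E
```

```text
time: 2.28
eef_pos: [0.5199, 0.4023, 0.3561]
tcp_rot: [-3.141, -0.0, 1.665]
wrist_force: [-1.4, 0.8, 0.4]
width: 0.0853
grasp_force: 0.0
```

View pics/w1.png

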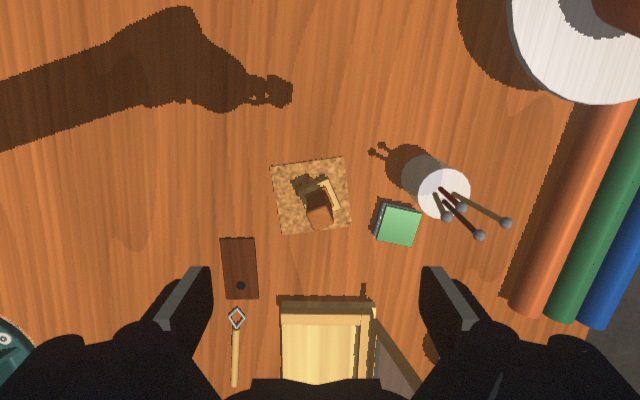

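Wrist view: block handle top at about (319,214), on the cork mat (270–350, 157–235). The green stack (400,225) and brush jar (443,195) sit to its right.

```bash
python3 - <<'E'
from h import *
c=dict(np.load('w1.npz'));P=cloud(c)
def rect(m,lo,hi):
    q=P[m&(P[...,2]>lo)&(P[...,2]<hi)];r=cv2.minAreaRect((q[:,:2]*1000).astype(np.float32));return len(q),r,q[:,2].mean()
m=np.zeros((400,640),bool);m[150:250,260:360]=1
print('top',rect(m,.084,.1));print('foot',rect(m,.014,.026))
q=np.where(m&(P[...,2]>.084));print(q[0].min(),q[0].max(),q[1].min(),q[1].max())
big=cv2.resize(c['img'][140:250,255:365],None,fx=5,fy=5,interpolation=cv2.INTER_CUBIC);cv2.imwrite('pics/w1c.png',big[:,:,::-1])
for u,v in[(270,167),(343,156),(351,228),(282,235)]:print(px(c,u,v,.004).round(4))
E
```

```text
top (542, ((529.3358154296875, 340.369140625), (26.067852020263672, 25.958730697631836), 29.295574188232422), np.float64(0.09406164418333655))
foot (458, ((529.6444702148438, 339.7893981933594), (44.24089050292969, 44.50731658935547), 28.83331871032715), np.float64(0.022520373435580165))
150 248 260 356
[0.4605 0.3736 0.004 ]
[0.5563 0.3977 0.004 ]
[0.5797 0.2967 0.004 ]
[0.4831 0.2767 0.004 ]
```

View pics/w1c.png

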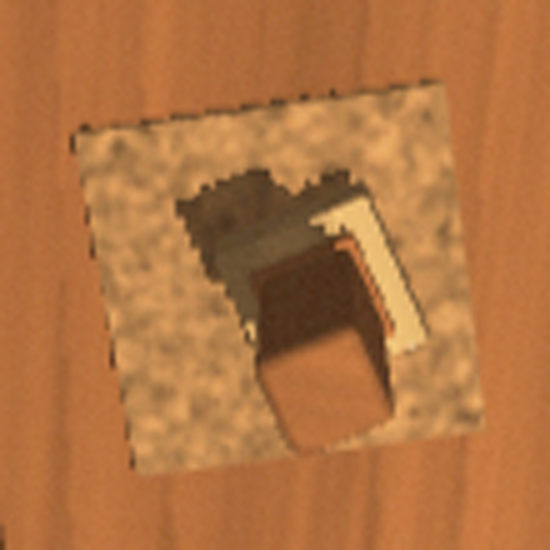

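```bash
python3 - <<'E'
from h import *
print(go([.5295,.340,.2],np.radians(119.05)),go([.5295,.340,.07]))
E
```

```text
(array([-0.3196,  0.0222,  0.78  ]), array([-0.0002, -0.0002, -0.0654]), 'at', array([0.5191, 0.4031, 0.356 ]), array([-3.1404e+00, -7.0000e-04,  1.6672e+00])) (array([-0.3201,  0.023 ,  1.43  ]), [0, 0, 0], 'at', array([0.5191, 0.4031, 0.356 ]), array([-3.1404e+00, -7.0000e-04,  1.6672e+00]))
```

```bash
python3 -m handwheel '[[1,-0.16,0.01,0.2,0,0,-0.03],[1,-0.32,0.02,0.5,0,0,-0.0655],[1,-0.32,0.02,0.78,0,0,-0.0655],[1,-0.32,0.02,0.78,0,0,-0.0655],[1,-0.32,0.02,0.78,0,0,-0.0655]]'; python3 - <<'E'
from h import *
print(go([.5295,.340,.07],np.radians(119.05)))
E
```

```text
time: 2.95
eef_pos: [0.5307, 0.3409, 0.2021]
tcp_rot: [3.139, -0.001, 2.079]
wrist_force: [0.3, 0.8, -0.3]
width: 0.0856
grasp_force: 0.0
(array([-0.0018, -0.0092,  0.6607]), array([ 0.0005, -0.0002,  0.0001]), 'at', array([0.5307, 0.3409, 0.2021]), array([ 3.1387e+00, -1.0000e-03,  2.0787e+00]))
```

```bash
python3 -m handwheel '[[1,0,0,0.2,0,0,0],[1,0,-0.003,0.4,0,0,0],[1,0,-0.005,0.55,0,0,0],[1,0,-0.005,0.66,0,0,0],[1,0,-0.005,0.66,0,0,0],[-1,0,-0.005,0.66,0,0,0],[-1,0,-0.005,0.66,0,0,0],[-1,0,-0.005,0.66,0,0,0],[-1,0,-0.005,0.66,0,0,0],[-1,0,-0.005,0.66,0,0,0],[-1,0,-0.005,0.66,0,0,0],[-1,0,-0.005,0.66,0,0,0]]';python3 -m handwheel '[[-1,0,0,-0.1,0,0,0],[-1,0,0,-0.3,0,0,0],[-1,0,0,-0.6,0,0,0],[-1,0,0,-0.75,0,0,0],[-1,0,0,-0.75,0,0,0]]'
```

```text
time: 4.45
eef_pos: [0.53, 0.3385, 0.0692]
tcp_rot: [3.141, -0.0, 2.077]
wrist_force: [-0.3, -0.7, 5.8]
width: 0.0254
grasp_force: 59.4
time: 5.08
eef_pos: [0.531, 0.3388, 0.2219]
tcp_rot: [3.135, -0.001, 2.076]
wrist_force: [-0.0, 0.4, -2.2]
width: 0.0253
grasp_force: 59.2
```

```bash
python3 -m handwheel '[[-1,0,0,-0.2,0,0,0],[-1,0,0,-0.4,0,0,0.03],[-1,0,0,-0.6,0,0,0.0655],[-1,0,0,-0.75,0,0,0.0655],[-1,0,0,-0.75,0,0,0.0655],[-1,0,0,-0.75,0,0,0.0655]]';python3 - <<'E'
from h import *
print(go([.53,.14,.37],1.665))
E
```

```text
time: 5.82
eef_pos: [0.5282, 0.3376, 0.366]
tcp_rot: [-3.138, 0.002, 1.666]
wrist_force: [0.3, -0.3, -0.9]
width: 0.0256
grasp_force: 59.5
(array([-0.9846, -0.0848, -0.0176]), array([-0.0006,  0.0003,  0.0001]), 'at', array([0.5282, 0.3376, 0.366 ]), array([-3.1380e+00,  2.0000e-03,  1.6658e+00]))
```

```bash
python3 -m handwheel '[[-1,-0.2,-0.02,0,0,0,0],[-1,-0.4,-0.04,0,0,0,0],[-1,-0.6,-0.06,0,0,0,0],[-1,-0.8,-0.08,0,0,0,0],[-1,-0.98,-0.085,0,0,0,0],[-1,-0.98,-0.085,0,0,0,0],[-1,-0.98,-0.085,0,0,0,0]]'
python3 - <<'E'
from h import *
c=cam('wrist');save(c,'w2.png');np.savez('w2.npz',**c)
E
python3 -m handwheel '[[-1,-0.2,0,0,0,0,0],[-1,-0.4,0,0,0,0,0],[-1,-0.7,0,0,0,0,0],[-1,-1,0,0,0,0,0],[-1,-1,0,0,0,0,0]]'
python3 -m handwheel '[[-1,-0.2,0,0,0,0,0],[-1,-0.4,0,0,0,0,0],[-1,-0.6,0,0,0,0,0],[-1,-0.6,0,0,0,0,0],[-1,-0.6,0,0,0,0,0]]'
python3 - <<'E'
from h import *
c=cam('wrist');save(c,'w3.png');np.savez('w3.npz',**c)
a=cv2.imread('pics/w2.png');b=cv2.imread('pics/w3.png');cv2.imwrite('pics/w23.png',cv2.resize(np.vstack([a,b]),(480,600)))
E
```

```text
time: 6.7
eef_pos: [0.5302, 0.142, 0.3668]
tcp_rot: [-3.139, 0.0, 1.666]
wrist_force: [0.0, 0.4, -1.2]
width: 0.0254
grasp_force: 59.4
time: 7.38
eef_pos: [0.5497, -0.063, 0.3684]
tcp_rot: [3.142, 0.003, 1.657]
wrist_force: [-0.9, 0.3, -1.0]
width: 0.0252
grasp_force: 59.4
time: 8.0
eef_pos: [0.5617, -0.1747, 0.3675]
tcp_rot: [-3.141, -0.002, 1.668]
wrist_force: [0.3, 0.8, -1.2]
width: 0.0256
grasp_force: 59.4
```

View pics/w23.png

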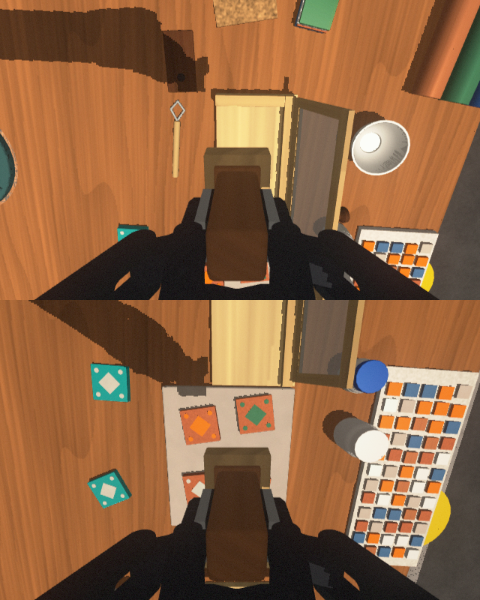

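Upper half (w2): board and left batten with the corner near (285,100), cover leaning right, bowl (380,145). Lower half (w3): bat with orange (200,425) and green (254,413) tiles, white partly visible (190,490), blue hidden behind the held block.

```bash
cat >> h.py <<'E'
def pts(c,lo,hi,box=None):
    P=cloud(c);m=(P[...,2]>lo)&(P[...,2]<hi)
    if box: m&=(P[...,0]>box[0])&(P[...,0]<box[1])&(P[...,1]>box[2])&(P[...,1]<box[3])
    return P,m
def fitline(x,y): # robust y=a x+b
    k=np.ones(len(x),bool)
    for _ in range(6):
        a,b=np.polyfit(x[k],y[k],1);r=y-a*x-b;k=np.abs(r)<max(.0015,1.5*np.median(np.abs(r[k])))
    return a,b,r[k].std()
E
python3 - <<'E'
from h import *
# bat edges from w3
c=dict(np.load('w3.npz'));P,m=pts(c,.015,.033,(.40,.70,-.42,-.11))
I=c['img'].astype(int);m&=(I.max(-1)-I.min(-1)<45)
q=P[m];print('bat z',np.median(q[:,2]),len(q))
# far / near edge: for bins in y, extreme x ; left edge: bins in x, max y
def ext(q,i,j,mx,bins):
    o=[]
    for a,b in zip(bins[:-1],bins[1:]):
        s=q[(q[:,i]>=a)&(q[:,i]<b)]
        if len(s)>8:o.append(((a+b)/2,np.percentile(s[:,j],98 if mx else 2)))
    return np.array(o).T
for nm,i,j,mx,bins in[('far',1,0,1,np.arange(-.36,-.14,.004)),('near',1,0,0,np.arange(-.36,-.16,.004)),('left',0,1,1,np.arange(.45,.63,.004))]:
    x,y=ext(q,i,j,mx,bins);print(nm,len(x),fitline(x,y))
# board/battens from w2
c=dict(np.load('w2.npz'));P,m=pts(c,.034,.0415,(.40,.66,-.13,.22));q=P[m];print('batten',len(q),np.median(q[:,2]))
P,m2=pts(c,.015,.027,(.40,.66,-.13,.22));b=P[m2];print('board z',np.median(b[:,2]))
# left batten outer edge; board near edge, inner limits of surface
for nm,Q,i,j,mx,bins in[('lb outer',q,0,1,1,np.arange(.5,.59,.004)),('surf near',b,1,0,0,np.arange(.0,.14,.004)),('surf far',b,1,0,1,np.arange(-.0,.14,.004)),('surf left',b,0,1,1,np.arange(.5,.57,.004))]:
    x,y=ext(Q,i,j,mx,bins);print(nm,len(x),fitline(x,y))
E
```

```text
bat z 0.025956385311885127 1294
far 17 (np.float64(-0.24633641265243034), np.float64(0.5183682661169805), np.float64(0.000283674013404648))
near 12 (np.float64(-0.17577358730053289), np.float64(0.40368535923794435), np.float64(0.0006681738743159004))
left 33 (np.float64(0.08144665174575581), np.float64(-0.17583219945300452), np.float64(0.00016259824295529352))
batten 2958 0.040106404332002826
board z 0.022263401193409582
lb outer 22 (np.float64(0.08398801560234279), np.float64(0.12982732516131892), np.float64(0.00014224408590646125))
surf near 34 (np.float64(-0.9894988521637708), np.float64(0.6134219718194059), np.float64(0.002551409296540022))
surf far 34 (np.float64(-0.0989971562766075), np.float64(0.6198369211951001), np.float64(0.0005559129583549683))
surf left 17 (np.float64(0.09557179403285435), np.float64(0.10281544635107961), np.float64(0.00011208210469874078))
```

```bash
python3 - <<'E'
from h import *
c=dict(np.load('top0.npz'));P,m=pts(c,.012,.055,(.40,.70,-.44,-.128))
m=cv2.morphologyEx(m.astype(np.uint8),cv2.MORPH_OPEN,np.ones((5,5)))>0
q=P[m];print('bat rect',cv2.minAreaRect((q[:,:2]*1000).astype(np.float32)))
b=P[m]
def edge(q,i,j,mx,bins,p=0):
    o=[]
    for a,e in zip(bins[:-1],bins[1:]):
        s=q[(q[:,i]>=a)&(q[:,i]<e)]
        if len(s)>5:o.append(((a+e)/2,s[:,j].max() if mx else s[:,j].min()))
    return fitline(*np.array(o).T)
print('far',edge(q,1,0,1,np.arange(-.38,-.15,.008)),'near',edge(q,1,0,0,np.arange(-.38,-.16,.008)),'right',edge(q,0,1,0,np.arange(.47,.65,.008)))
# wrist w2,w3 : image crops enlarged around corner & bat/batten junction
for n,(u0,u1,v0,v1),o in[('w2',(280,420,110,210),'a'),('w3',(280,420,60,160),'b')]:
    d=dict(np.load(n+'.npz'));cv2.imwrite(f'/tmp/{o}.png',cv2.resize(d['img'][v0:v1,u0:u1,::-1],None,fx=4,fy=4,interpolation=cv2.INTER_CUBIC)[:300])
a=cv2.imread('/tmp/a.png');b=cv2.imread('/tmp/b.png');cv2.imwrite('pics/cr.png',np.vstack([a,b]))
E
```

```text
bat rect ((553.298583984375, -265.0875244140625), (225.9987335205078, 270.13836669921875), 4.5721001625061035)
far (np.float64(-0.09328997252421727), np.float64(0.639621553692839), np.float64(0.0007839693142928946)) near (np.float64(-0.07926740321233246), np.float64(0.41961954735424195), np.float64(0.000540617728666512)) right (np.float64(0.07236806157987535), np.float64(-0.43879443493545617), np.float64(0.0007720816710396903))
```

View pics/cr.png

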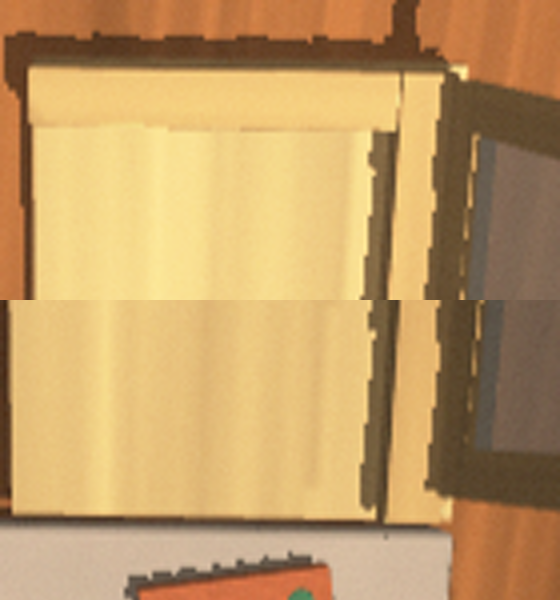

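The crops show the far batten inner top edge, w2 (380.5,129)→(377,184) and w3 (380,61)→(376,115). The left batten inner top edge in w2 runs (289,141)→(377.5,142.8), and the bat left edge in w3 is at row ~192.

```bash
python3 - <<'E'
from h import *
w2=dict(np.load('w2.npz'));w3=dict(np.load('w3.npz'))
A=[px(w2,380.5,128.75,.039),px(w2,376.8,183.75,.039),px(w3,380,61.2,.039),px(w3,375.8,115,.039)]
B=[px(w2,288.75,141,.039),px(w2,377.5,142.75,.039)]
C=[px(w3,280,190,.025),px(w3,390,193.5,.025)]
for n,l in('far',A),('left',B),('batleft',C):print(n,np.round(l,4).tolist())
y=.0798
Rm=R.from_euler('z',y).as_matrix()[:2,:2]
bc=np.array([.5533,-.2651])
corner=bc+Rm@np.array([-.025+.1125,0]) # placeholder x: far edge=+25 -> centre x=-87.5
corner=bc-Rm@np.array([-.0875,-.288-.135]);print('corner from bat',corner)
for n,l in('far',A),('left',B),('batleft',C):
    for p in l:print(n,(Rm.T@(p[:2]-corner)*1000).round(1))
E
```

```text
far [[0.6057, 0.1794, 0.039], [0.6114, 0.1097, 0.039], [0.6255, -0.0595, 0.039], [0.6296, -0.1207, 0.039]]
left [[0.4942, 0.1536, 0.039], [0.6045, 0.162, 0.039]]
batleft [[0.5186, -0.231, 0.025], [0.6662, -0.2214, 0.025]]
corner from bat [0.60680196 0.16352897]
far [ 0.1 15.9]
far [  0.3 -54.1]
far [   0.8 -223.8]
far [ 1.000e-01 -2.851e+02]
left [-113.    -0.9]
left [-2.4 -1.3]
batleft [-119.4 -386.3]
batleft [  28.5 -388.5]
```

```bash
cat >> h.py <<'E'
C0=np.array([.6068,.1627]);BY=.080
RB=R.from_euler('z',BY).as_matrix()[:2,:2]
def tob(p): return (np.asarray(p)[...,:2]-C0)@RB
def tow(b): return C0+RB@np.array(b)
def tiles(c,lo=.028,hi=.05):
    P=cloud(c);b=tob(P)*1000;hsv=cv2.cvtColor(c['img'],cv2.COLOR_RGB2HSV).astype(int);H,S,V=[hsv[...,i] for i in range(3)]
    roi=(P[...,2]>lo)&(P[...,2]<hi)&(b[...,0]>-205)&(b[...,0]<28)&(b[...,1]<3)&(b[...,1]>-560)
    red=roi&((H<13)|(H>170))&(S>110)&(V>60)
    m=cv2.morphologyEx(red.astype(np.uint8),cv2.MORPH_CLOSE,np.ones((3,3)))
    n,L=cv2.connectedComponents(m,connectivity=4);out=[]
    for k in range(1,n):
        s=L==k
        if s.sum()<60: continue
        (x,y),(w,h),a=cv2.minAreaRect(b[s].astype(np.float32))
        a=(a+45)%90-45
        hull=cv2.convexHull(np.argwhere(s)[:,::-1].astype(np.int32));mm=np.zeros(L.shape,np.uint8);cv2.fillConvexPoly(mm,hull,1)
        o=mm.astype(bool)&(S>70)&~red;wh=mm.astype(bool)&(S<60)&(V>120)
        cl={'blue':((H>95)&(H<130)&o).sum(),'green':((H>40)&(H<90)&o).sum(),'orange':((H>=8)&(H<22)&(V>200)&mm.astype(bool)).sum(),'white':wh.sum()}
        print(max(cl,key=cl.get),'xy %.1f %.1f size %.1f %.1f ang %.1f n %d z %.4f'%(x,y,w,h,a,s.sum(),np.median(P[s][:,2])),cl)
E
python3 - <<'E'
from h import *
for n in('top0','w3'):print(n);tiles(dict(np.load(n+'.npz')))
E
```

```text
top0
orange xy -43.0 -330.8 size 57.9 59.6 ang 9.3 n 291 z 0.0385 {'blue': np.int64(0), 'green': np.int64(43), 'orange': np.int64(253), 'white': np.int64(0)}
orange xy -187.3 -361.7 size 75.2 438.5 ang -37.6 n 245 z 0.0388 {'blue': np.int64(53), 'green': np.int64(0), 'orange': np.int64(152), 'white': np.int64(3)}
orange xy -210.6 -275.3 size 76.4 288.0 ang 43.9 n 306 z 0.0384 {'blue': np.int64(0), 'green': np.int64(0), 'orange': np.int64(369), 'white': np.int64(0)}
orange xy -137.7 -470.5 size 57.8 59.7 ang 8.1 n 239 z 0.0388 {'blue': np.int64(0), 'green': np.int64(0), 'orange': np.int64(316), 'white': np.int64(77)}
w3
orange xy -45.0 -306.6 size 60.2 110.3 ang 8.4 n 1717 z 0.0402 {'blue': np.int64(0), 'green': np.int64(491), 'orange': np.int64(1490), 'white': np.int64(0)}
orange xy -126.7 -318.1 size 146.6 75.7 ang -12.9 n 1786 z 0.0402 {'blue': np.int64(0), 'green': np.int64(0), 'orange': np.int64(2035), 'white': np.int64(0)}
orange xy -127.9 -374.9 size 260.1 41.3 ang -15.4 n 654 z 0.0400 {'blue': np.int64(0), 'green': np.int64(0), 'orange': np.int64(620), 'white': np.int64(191)}
```

```bash
python3 - <<'E'
s=open('h.py').read()
i=s.index("        (x,y),(w,h),a=cv2");j=s.index("        hull=");k=s.index("        print(max(cl")
s=s[:i]+"""        s=s&roi;q=b[s].astype(np.float32);d=np.median(q,0);q=q[np.abs(q-d).max(1)<46]
        (x,y),(w,h),a=cv2.minAreaRect(q);a=(a+45)%90-45
        if len(q)<60: continue
        print('xy %.1f %.1f size %.1f %.1f ang %.1f n %d z %.4f'%(x,y,w,h,a,len(q),np.median(P[s][:,2])))
"""
open('h.py','w').write(s)
E
python3 - <<'E'
from h import *
for n in('top0','w3'):print(n);tiles(dict(np.load(n+'.npz')))
E
```

```text
top0
xy -43.0 -330.8 size 57.9 59.6 ang 9.3 n 290 z 0.0385
xy -43.1 -472.6 size 59.3 59.1 ang -6.6 n 243 z 0.0388
xy -136.3 -351.6 size 57.7 59.0 ang 9.9 n 305 z 0.0384
xy -137.7 -470.5 size 57.8 59.7 ang 8.1 n 239 z 0.0388
w3
xy -41.3 -331.6 size 60.2 59.9 ang 8.4 n 1710 z 0.0402
xy -134.7 -352.3 size 60.1 60.0 ang 9.2 n 1779 z 0.0402
xy -145.9 -470.4 size 39.8 56.3 ang 7.0 n 652 z 0.0400
```

```bash
cat >> h.py <<'E'
def gb(x,y,z=.092): # block centre to board x,y (mm): TCP = block - 1.5 mm along y
    return go(list(tow([x/1000,(y-1.5)/1000]))+[z],BY+np.pi/2)
def blk(): 
    s=bot.read_state();b=tob(s['eef_pos'])*1000+[0,1.5];return 'block',b.round(1),'z',round(s['eef_pos'][2],4),'F',np.round(s['wrist_force'],1),'yaw',round(s['tcp_rot'][2]-BY-np.pi/2,4),'t',s['time'],s['width'].round(4)
E
python3 - <<'E'
from h import *
print(blk(),gb(-41,-402,.2))
E
```

```text
Traceback (most recent call last):
  File "h.py", line 57, in blk
    s=bot.read_state();b=tob(s['eef_pos'])*1000+[0,1.5];return 'block',b.round(1),'z',round(s['eef_pos'][2],4),'F',np.round(s['wrist_force'],1),'yaw',round(s['tcp_rot'][2]-BY-np.pi/2,4),'t',s['time'],s['width'].round(4)
                                                                                                                                                                                                        ^^^^^^^^^^^^^^^^
AttributeError: 'float' object has no attribute 'round'
```

```bash
sed -i "s/s\['width'\].round(4)/round(s['width'],4)/" h.py
python3 - <<'E'
from h import *
print(blk(),gb(-41,-402,.2))
E
```

```text
('block', array([ -71.8, -330.9]), 'z', np.float64(0.3676), 'F', array([-0. ,  0.3, -1. ]), 'yaw', np.float64(0.0182), 't', 8.05, 0.025) (array([-0.3599,  0.1485,  0.8372]), array([-0.0001, -0.0003,  0.0029]), 'at', array([ 0.5618, -0.1743,  0.3676]), array([-3.1407e+00, -1.7000e-03,  1.6690e+00]))
```

```bash
python3 -m handwheel '[[-1,-0.12,0.05,0.2,0,0,0],[-1,-0.24,0.1,0.4,0,0,0.0029],[-1,-0.36,0.15,0.6,0,0,0.0029],[-1,-0.36,0.15,0.84,0,0,0.0029],[-1,-0.36,0.15,0.84,0,0,0.0029],[-1,-0.36,0.15,0.84,0,0,0.0029],[-1,-0.36,0.15,0.84,0,0,0.0029]]'; python3 - <<'E'
from h import *
tiles(cam('top'));print(blk(),gb(-41,-402))
E
```

```text
time: 8.93
eef_pos: [0.5994, -0.2459, 0.2028]
tcp_rot: [3.137, 0.001, 1.648]
wrist_force: [0.7, -0.5, -1.9]
width: 0.0252
grasp_force: 59.4
xy -44.8 -474.7 size 55.5 59.8 ang -12.4 n 168 z 0.0383
xy -137.6 -470.1 size 57.5 59.4 ang 6.9 n 218 z 0.0388
xy -153.1 -362.6 size 33.8 67.5 ang 43.3 n 147 z 0.0378
('block', array([ -40.3, -405.3]), 'z', np.float64(0.2027), 'F', array([-0.4,  0.3, -1.1]), 'yaw', np.float64(-0.0029), 't', 8.975, 0.0255) (array([ 0.0173, -0.0059,  0.5534]), array([ 0.0006,  0.0002, -0.0005]), 'at', array([ 0.5992, -0.246 ,  0.2027]), array([3.1377e+00, 1.3000e-03, 1.6479e+00]))
```

```bash
python3 -m handwheel '[[-1,0.015,-0.003,0.2,0,0,0],[-1,0.015,-0.003,0.4,0,0,0],[-1,0.015,-0.003,0.5,0,0,0],[-1,0.015,-0.003,0.55,0,0,0],[-1,0.015,-0.003,0.55,0,0,0]]'; python3 - <<'E'
from h import *
print(blk(),gb(-41,-210),gb(-41,-90))
E
```

```text
time: 9.6
eef_pos: [0.5981, -0.2437, 0.0913]
tcp_rot: [3.14, 0.001, 1.647]
wrist_force: [-0.0, -0.9, -0.4]
width: 0.025
grasp_force: 59.6
('block', array([ -41.2, -402.9]), 'z', np.float64(0.0913), 'F', array([-0. , -0.9, -0.4]), 'yaw', np.float64(-0.0038), 't', 9.6, 0.025) (array([ 0.9643, -0.0029, -0.0047]), array([ 0.0003,  0.0002, -0.0006]), 'at', array([ 0.5981, -0.2437,  0.0913]), array([3.1395e+00, 1.0000e-03, 1.6470e+00])) (array([ 1.5643, -0.0052, -0.0053]), array([ 0.0003,  0.0002, -0.0006]), 'at', array([ 0.5981, -0.2437,  0.0913]), array([3.1395e+00, 1.0000e-03, 1.6470e+00]))
```

Push green: 190 mm in 20 rows.

```bash
python3 -m handwheel '[[-1,0.05,0,0,0,0,0],[-1,0.1,0,0,0,0,0],[-1,0.15,0,0,0,0,0],[-1,0.2,0,0,0,0,0],[-1,0.25,0,0,0,0,0],[-1,0.3,0,0,0,0,0],[-1,0.35,0,0,0,0,0],[-1,0.4,0,0,0,0,0],[-1,0.45,0,0,0,0,0],[-1,0.5,0,0,0,0,0],[-1,0.55,0,0,0,0,0],[-1,0.6,0,0,0,0,0],[-1,0.65,0,0,0,0,0],[-1,0.7,0,0,0,0,0],[-1,0.75,0,0,0,0,0],[-1,0.8,0,0,0,0,0],[-1,0.85,0,0,0,0,0],[-1,0.9,0,0,0,0,0],[-1,0.95,0,0,0,0,0],[-1,0.95,0,0,0,0,0]]'; python3 - <<'E'
from h import *
c=cam('wrist');tiles(c);save(c,'w4.png');print(blk(),gb(-41,-90))
E
```

```text
time: 12.1
eef_pos: [0.5825, -0.0521, 0.0902]
tcp_rot: [-3.141, -0.001, 1.649]
wrist_force: [-0.7, -0.2, -0.9]
width: 0.0256
grasp_force: 62.5
xy -37.0 -157.9 size 59.8 60.2 ang -0.2 n 11504 z 0.0362
xy -44.9 -196.8 size 2.7 23.1 ang -0.3 n 174 z 0.0486
xy -110.7 -319.5 size 3.7 7.0 ang -37.1 n 71 z 0.0314
('block', array([ -41.4, -211.5]), 'z', np.float64(0.0903), 'F', array([-0.4,  0.1, -1.4]), 'yaw', np.float64(-0.0029), 't', 12.15, 0.0251) (array([ 6.077e-01,  3.000e-04, -8.300e-03]), array([-0.    , -0.    , -0.0005]), 'at', array([ 0.5825, -0.053 ,  0.0903]), array([-3.1415e+00, -3.0000e-04,  1.6479e+00]))
```

View pics/w4.png

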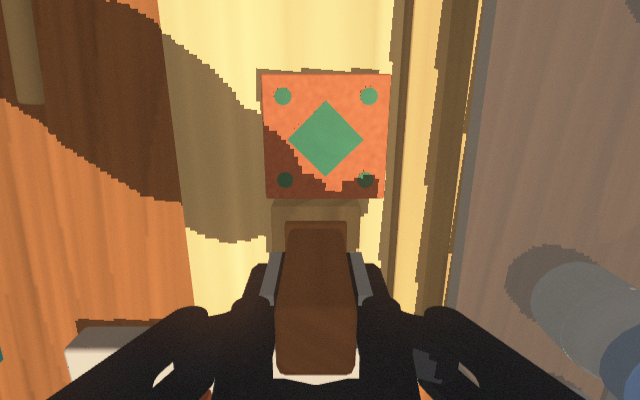

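Wrist view: the green tile lies flat and square at (326,135) on the board, just ahead of the block and clear of the far batten.

```bash
python3 -m handwheel '[[-1,0.05,0,0,0,0,0],[-1,0.1,0,0,0,0,0],[-1,0.15,0,0,0,0,0],[-1,0.2,0,0,0,0,0],[-1,0.25,0,0,0,0,0],[-1,0.3,0,0,0,0,0],[-1,0.35,0,0,0,0,0],[-1,0.4,0,0,0,0,0],[-1,0.45,0,0,0,0,0],[-1,0.5,0,0,0,0,0],[-1,0.55,0,0,0,0,0],[-1,0.59,0,0,0,0,0],[-1,0.6,0,0,0,0,0],[-1,0.61,0,0,0,0,0],[-1,0.62,0,0,0,0,0],[-1,0.625,0,0,0,0,0],[-1,0.63,0,0,0,0,0],[-1,0.63,0,0,0,0,0]]'; python3 - <<'E'
from h import *
c=cam('wrist');tiles(c);print(blk())
E
```

```text
time: 14.4
eef_pos: [0.573, 0.072, 0.0903]
tcp_rot: [3.142, -0.0, 1.647]
wrist_force: [-0.0, -0.6, -1.5]
width: 0.0254
grasp_force: 62.5
xy -36.7 -34.7 size 59.7 60.3 ang -0.1 n 11394 z 0.0362
xy -41.4 -73.1 size 29.4 4.1 ang 0.0 n 220 z 0.0484
('block', array([-41. , -86.2]), 'z', np.float64(0.0903), 'F', array([ 0.3,  0.5, -1. ]), 'yaw', np.float64(-0.0039), 't', 14.45, 0.0257)
```

```bash
python3 -m handwheel '[[-1,0.005,0,0,0,0,0],[-1,0.01,0,0,0,0,0],[-1,0.015,0,0,0,0,0],[-1,0.02,0,0,0,0,0],[-1,0.02,0,0,0,0,0]]'; python3 - <<'E'
from h import *
c=cam('wrist');tiles(c);print(blk())
E
```

```text
time: 15.08
eef_pos: [0.5727, 0.0762, 0.0903]
tcp_rot: [3.141, -0.0, 1.647]
wrist_force: [-0.3, -1.0, -0.3]
width: 0.0253
grasp_force: 62.5
xy -36.6 -30.1 size 60.1 60.4 ang -0.1 n 11456 z 0.0362
xy -41.3 -68.5 size 28.8 4.9 ang 4.2 n 235 z 0.0483
('block', array([-40.9, -82. ]), 'z', np.float64(0.0904), 'F', array([ 0.4, -0.6, -1. ]), 'yaw', np.float64(-0.0037), 't', 15.125, 0.0255)
```

```bash
python3 -m handwheel '[[-1,-0.03,0,0,0,0,0],[-1,-0.05,0,-0.1,0,0,0],[-1,-0.2,-0.1,-0.3,0,0,0.0006],[-1,-0.45,-0.3,-0.3,0,0,0.0006],[-1,-0.7,-0.5,-0.3,0,0,0.0006],[-1,-0.9,-0.7,-0.3,0,0,0.0006],[-1,-1,-0.81,-0.3,0,0,0.0006],[-1,-1,-0.81,-0.3,0,0,0.0006]]';python3 -m handwheel '[[-1,-0.2,0,0,0,0,0],[-1,-0.35,0,0,0,0,0],[-1,-0.35,0,0,0,0,0],[-1,-0.35,0,0,0,0,0]]'; python3 - <<'E'
from h import *
tiles(cam('top'));print(blk(),gb(-203,-352))
E
```

```text
time: 16.12
eef_pos: [0.4238, -0.138, 0.1506]
tcp_rot: [-3.14, -0.0, 1.637]
wrist_force: [0.2, 1.2, -0.6]
width: 0.0249
grasp_force: 62.5
time: 16.62
eef_pos: [0.4318, -0.2043, 0.1501]
tcp_rot: [-3.141, -0.001, 1.645]
wrist_force: [0.1, 0.7, -1.2]
width: 0.0256
grasp_force: 62.5
xy -43.7 -472.6 size 61.0 58.4 ang -7.5 n 229 z 0.0383
xy -37.1 -30.6 size 56.6 60.6 ang -0.7 n 296 z 0.0343
xy -136.3 -480.5 size 59.5 37.3 ang 10.6 n 85 z 0.0383
xy -115.3 -339.4 size 17.6 44.9 ang 24.0 n 65 z 0.0391
('block', array([-203.9, -350. ]), 'z', np.float64(0.1501), 'F', array([ 0.1,  0.6, -1. ]), 'yaw', np.float64(-0.0055), 't', 16.675, 0.0253) (array([-0.0102,  0.0047,  0.2903]), array([-0.0001, -0.0002, -0.0009]), 'at', array([ 0.4316, -0.204 ,  0.1501]), array([-3.1411e+00, -1.3000e-03,  1.6453e+00]))
```

```bash
python3 -m handwheel '[[-1,-0.008,0,0.15,0,0,-0.0009],[-1,-0.008,0,0.25,0,0,-0.0009],[-1,-0.008,0,0.29,0,0,-0.0009],[-1,-0.008,0,0.29,0,0,-0.0009],[-1,-0.008,0.04,0.29,0,0,-0.0009],[-1,-0.008,0.08,0.29,0,0,-0.0009],[-1,-0.008,0.12,0.29,0,0,-0.0009],[-1,-0.008,0.16,0.29,0,0,-0.0009],[-1,-0.008,0.2,0.29,0,0,-0.0009],[-1,-0.008,0.24,0.29,0,0,-0.0009],[-1,-0.008,0.28,0.29,0,0,-0.0009],[-1,-0.008,0.32,0.29,0,0,-0.0009],[-1,-0.008,0.36,0.29,0,0,-0.0009],[-1,-0.008,0.4,0.29,0,0,-0.0009],[-1,-0.008,0.44,0.29,0,0,-0.0009],[-1,-0.008,0.48,0.29,0,0,-0.0009],[-1,-0.008,0.51,0.29,0,0,-0.0009],[-1,-0.008,0.54,0.29,0,0,-0.0009],[-1,-0.008,0.55,0.29,0,0,-0.0009],[-1,-0.008,0.55,0.29,0,0,-0.0009]]'; python3 - <<'E'
from h import *
tiles(cam('top'));print(blk());tiles(cam('wrist'))
E
```

```text
time: 19.18
eef_pos: [0.5416, -0.1992, 0.0923]
tcp_rot: [3.141, 0.0, 1.649]
wrist_force: [0.2, -0.7, -1.9]
width: 0.0252
grasp_force: 62.4
xy -43.6 -473.4 size 58.2 58.0 ang -5.8 n 150 z 0.0379
xy -138.2 -470.2 size 58.5 59.4 ang 6.5 n 224 z 0.0386
('block', array([ -94.1, -354.1]), 'z', np.float64(0.0923), 'F', array([ 0.2, -0.1, -0.4]), 'yaw', np.float64(-0.0021), 't', 19.225, 0.0253)
xy -42.4 -357.2 size 60.3 60.8 ang -0.1 n 8975 z 0.0401
xy -112.2 -444.1 size 8.6 19.8 ang -44.9 n 167 z 0.0393
xy -30.3 -454.4 size 5.1 15.0 ang 39.1 n 101 z 0.0401
```

```bash
python3 -m handwheel '[[-1,0,-0.03,0,0,0,0],[-1,-0.1,-0.03,0,0,0,0],[-1,-0.2,-0.03,0,0,0,0],[-1,-0.29,-0.03,0,0,0,0],[-1,-0.29,-0.03,0,0,0,0],[-1,-0.29,0.05,0,0,0,0],[-1,-0.29,0.13,0,0,0,0],[-1,-0.29,0.21,0,0,0,0],[-1,-0.29,0.26,0,0,0,0],[-1,-0.29,0.26,0,0,0,0]]'; python3 - <<'E'
from h import *
print(blk());c=cam('wrist');tiles(c)
E
```

```text
time: 20.52
eef_pos: [0.5989, -0.2523, 0.0922]
tcp_rot: [3.141, 0.0, 1.651]
wrist_force: [-0.3, -0.2, -0.9]
width: 0.0255
grasp_force: 62.4
('block', array([ -41.1, -411.5]), 'z', np.float64(0.0922), 'F', array([-0.3, -0.2, -0.9]), 'yaw', np.float64(-0.0001), 't', 20.525, 0.0255)
xy -42.2 -357.7 size 59.9 60.2 ang -0.0 n 12323 z 0.0402
xy -39.2 -397.3 size 1.8 24.4 ang -0.4 n 89 z 0.0488
xy -137.6 -462.8 size 60.9 39.7 ang 5.5 n 4231 z 0.0398
xy -17.0 -490.0 size 21.2 4.7 ang -8.2 n 141 z 0.0401
xy -131.5 -496.4 size 18.2 4.1 ang 42.5 n 143 z 0.0400
xy -46.2 -499.8 size 8.4 41.2 ang -0.7 n 453 z 0.0401
```

```bash
python3 -m handwheel '[[-1,0.05,0,0,0,0,0],[-1,0.1,0,0,0,0,0],[-1,0.15,0,0,0,0,0],[-1,0.2,0,0,0,0,0],[-1,0.25,0,0,0,0,0],[-1,0.3,0,0,0,0,0],[-1,0.35,0,0,0,0,0],[-1,0.4,0,0,0,0,0],[-1,0.45,0,0,0,0,0],[-1,0.5,0,0,0,0,0],[-1,0.55,0,0,0,0,0],[-1,0.6,0,0,0,0,0],[-1,0.65,0,0,0,0,0],[-1,0.7,0,0,0,0,0],[-1,0.75,0,0,0,0,0],[-1,0.8,0,0,0,0,0],[-1,0.85,0,0,0,0,0],[-1,0.9,0,0,0,0,0],[-1,0.95,0,0,0,0,0],[-1,1,0,0,0,0,0]]'; python3 -m handwheel '[[-1,0,0,0,0,0,0]]'; python3 - <<'E'
from h import *
c=cam('wrist');tiles(c);print(blk())
E
```

```text
time: 23.08
eef_pos: [0.582, -0.053, 0.0923]
tcp_rot: [3.141, 0.0, 1.649]
wrist_force: [-0.2, 0.3, -2.7]
width: 0.0253
grasp_force: 62.5
time: 23.2
eef_pos: [0.582, -0.0521, 0.0922]
tcp_rot: [-3.141, -0.001, 1.651]
wrist_force: [0.3, 0.6, -0.4]
width: 0.0251
grasp_force: 62.5
xy -40.9 -157.9 size 60.0 60.1 ang 0.1 n 11673 z 0.0362
xy -41.1 -196.0 size 0.9 25.5 ang -0.2 n 95 z 0.0485
('block', array([ -42. , -211.4]), 'z', np.float64(0.0923), 'F', array([ 0.7, -0.3, -1.8]), 'yaw', np.float64(-0.001), 't', 23.25, 0.0253)
```

```bash
python3 -m handwheel '[[-1,0.05,0,0,0,0,0],[-1,0.1,0,0,0,0,0],[-1,0.15,0,0,0,0,0],[-1,0.2,0,0,0,0,0],[-1,0.25,0,0,0,0,0],[-1,0.29,0,0,0,0,0],[-1,0.31,0,0,0,0,0],[-1,0.32,0,0,0,0,0],[-1,0.33,0,0,0,0,0],[-1,0.335,0,0,0,0,0],[-1,0.34,0,0,0,0,0],[-1,0.34,0,0,0,0,0]]'; python3 - <<'E'
from h import *
c=cam('wrist');tiles(c);print(blk());save(c,'w5.png')
E
```

```text
time: 24.75
eef_pos: [0.5767, 0.0142, 0.0923]
tcp_rot: [-3.142, -0.0, 1.649]
wrist_force: [-0.5, -0.3, -0.6]
width: 0.025
grasp_force: 62.5
xy -36.7 -45.6 size 29.7 60.1 ang -0.1 n 7210 z 0.0362
xy -41.0 -92.6 size 59.8 60.1 ang -0.1 n 11638 z 0.0362
xy -42.1 -129.5 size 28.2 1.0 ang 0.1 n 103 z 0.0487
('block', array([ -41.8, -144.1]), 'z', np.float64(0.0923), 'F', array([-0.5,  0.2, -0.4]), 'yaw', np.float64(-0.0021), 't', 24.8, 0.0254)
```

```bash
python3 -m handwheel '[[-1,-0.03,0,0,0,0,0],[-1,-0.05,0,-0.1,0,0,0],[-1,-0.2,0,-0.3,0,0,0],[-1,-0.45,0,-0.3,0,0,0],[-1,-0.7,0,-0.3,0,0,0],[-1,-0.95,0,-0.3,0,0,0],[-1,-1,0,-0.3,0,0,0],[-1,-1,0,-0.3,0,0,0]]';python3 -m handwheel '[[-1,-0.2,0,0,0,0,0],[-1,-0.45,0,0,0,0,0],[-1,-0.7,0,0,0,0,0],[-1,-0.9,0,0,0,0,0],[-1,-1,0,0,0,0,0],[-1,-1,0,0,0,0,0],[-1,-1,0,0,0,0,0]]'; python3 - <<'E'
from h import *
tiles(cam('top'));print(blk(),gb(-43,-542))
E
```

```text
time: 25.8
eef_pos: [0.5918, -0.1862, 0.1522]
tcp_rot: [-3.141, -0.0, 1.647]
wrist_force: [-0.4, 0.3, 0.2]
width: 0.0256
grasp_force: 62.5
time: 26.68
eef_pos: [0.6086, -0.381, 0.1516]
tcp_rot: [-3.141, -0.004, 1.652]
wrist_force: [-0.1, -0.4, -1.0]
width: 0.0253
grasp_force: 62.5
xy -38.8 -58.4 size 94.2 62.8 ang -2.7 n 422 z 0.0347
xy -143.5 -473.4 size 48.7 58.5 ang 2.6 n 212 z 0.0387
('block', array([ -41.6, -540.6]), 'z', np.float64(0.1517), 'F', array([-1.2, -0.7, -1.1]), 'yaw', np.float64(0.0013), 't', 26.725, 0.0257) (array([-0.0079, -0.0069,  0.2987]), array([-0.    , -0.0005,  0.0002]), 'at', array([ 0.6087, -0.381 ,  0.1517]), array([-3.1413, -0.0032,  1.6521]))
```

```bash
python3 -m handwheel '[[-1,-0.008,-0.006,0.15,0,0,0],[-1,-0.008,-0.006,0.25,0,0,0],[-1,-0.008,-0.006,0.295,0,0,0],[-1,-0.008,-0.006,0.295,0,0,0],[-1,0.04,-0.006,0.295,0,0,0],[-1,0.08,-0.006,0.295,0,0,0],[-1,0.11,-0.006,0.295,0,0,0],[-1,0.13,-0.006,0.295,0,0,0],[-1,0.15,-0.006,0.295,0,0,0],[-1,0.15,-0.006,0.295,0,0,0]]'; python3 - <<'E'
from h import *
c=cam('wrist');tiles(c);print(blk())
E
```

```text
time: 27.98
eef_pos: [0.6043, -0.3544, 0.0934]
tcp_rot: [-3.141, -0.0, 1.649]
wrist_force: [1.0, -0.1, -0.9]
width: 0.0252
grasp_force: 62.5
xy -45.4 -462.0 size 60.1 60.4 ang -0.1 n 11560 z 0.0402
xy -136.9 -473.5 size 61.0 59.7 ang 5.2 n 11757 z 0.0401
('block', array([ -44. , -513.8]), 'z', np.float64(0.0932), 'F', array([ 0.1, -1.1, -1.3]), 'yaw', np.float64(-0.0019), 't', 28.025, 0.0254)
```

```bash
python3 -m handwheel '[[-1,0.05,0,0,0,0,0],[-1,0.1,0,0,0,0,0],[-1,0.15,0,0,0,0,0],[-1,0.2,0,0,0,0,0],[-1,0.25,0,0,0,0,0],[-1,0.3,0,0,0,0,0],[-1,0.35,0,0,0,0,0],[-1,0.4,0,0,0,0,0],[-1,0.45,0,0,0,0,0],[-1,0.5,0,0,0,0,0],[-1,0.55,0,0,0,0,0],[-1,0.6,0,0,0,0,0],[-1,0.65,0,0,0,0,0],[-1,0.7,0,0,0,0,0],[-1,0.75,0,0,0,0,0],[-1,0.8,0,0,0,0,0],[-1,0.85,0,0,0,0,0],[-1,0.9,0,0,0,0,0],[-1,0.95,0,0,0,0,0],[-1,1,0,0,0,0,0]]'; python3 -m handwheel '[[-1,0.04,0,0,0,0,0],[-1,0.08,0,0,0,0,0],[-1,0.12,0,0,0,0,0],[-1,0.16,0,0,0,0,0],[-1,0.2,0,0,0,0,0],[-1,0.25,0,0,0,0,0],[-1,0.3,0,0,0,0,0],[-1,0.35,0,0,0,0,0],[-1,0.4,0,0,0,0,0],[-1,0.44,0,0,0,0,0],[-1,0.48,0,0,0,0,0],[-1,0.5,0,0,0,0,0],[-1,0.5,0,0,0,0,0]]'; python3 - <<'E'
from h import *
c=cam('wrist');tiles(c);print(blk())
E
```

```text
time: 30.52
eef_pos: [0.5885, -0.1544, 0.0932]
tcp_rot: [-3.141, -0.001, 1.649]
wrist_force: [-0.4, -1.4, -0.8]
width: 0.0251
grasp_force: 62.4
time: 32.15
eef_pos: [0.5808, -0.055, 0.0932]
tcp_rot: [-3.141, -0.001, 1.649]
wrist_force: [-0.7, 0.3, -0.9]
width: 0.0255
grasp_force: 62.4
xy -41.0 -111.2 size 60.0 22.9 ang 0.1 n 6316 z 0.0362
xy -44.6 -161.5 size 60.0 60.1 ang -0.0 n 11103 z 0.0362
('block', array([ -43.3, -213.7]), 'z', np.float64(0.0932), 'F', array([ 0.5, -0. , -1.4]), 'yaw', np.float64(-0.0017), 't', 32.2, 0.0253)
```

```bash
python3 -m handwheel '[[-1,0.015,0,0,0,0,0],[-1,0.03,0,0,0,0,0],[-1,0.04,0,0,0,0,0],[-1,0.04,0,0,0,0,0]]'; python3 -m handwheel '[[-1,-0.03,0,0,0,0,0],[-1,-0.05,0,-0.1,0,0,0],[-1,-0.15,-0.15,-0.3,0,0,0],[-1,-0.35,-0.3,-0.3,0,0,0],[-1,-0.55,-0.5,-0.3,0,0,0],[-1,-0.75,-0.7,-0.3,0,0,0],[-1,-0.95,-0.8,-0.3,0,0,0],[-1,-1,-0.8,-0.3,0,0,0],[-1,-1,-0.8,-0.3,0,0,0]]'; python3 - <<'E'
from h import *
c=cam('top');tiles(c);print(blk(),gb(-205,-472))
E
```

```text
time: 32.7
eef_pos: [0.5804, -0.0474, 0.0933]
tcp_rot: [3.142, -0.0, 1.649]
wrist_force: [-0.1, 0.3, -1.7]
width: 0.0254
grasp_force: 62.5
time: 33.83
eef_pos: [0.4367, -0.2603, 0.1534]
tcp_rot: [3.141, 0.0, 1.647]
wrist_force: [-0.4, 0.5, -1.0]
width: 0.0253
grasp_force: 62.5
xy -40.5 -82.7 size 94.2 63.6 ang -3.1 n 440 z 0.0345
('block', array([-203. , -405.3]), 'z', np.float64(0.1532), 'F', array([-0.8,  0.4, -1.8]), 'yaw', np.float64(-0.0014), 't', 33.875, 0.025) (array([-0.3338, -0.0097,  0.3059]), array([ 0.    , -0.0001, -0.0002]), 'at', array([ 0.437 , -0.259 ,  0.1532]), array([ 3.1413e+00, -8.0000e-04,  1.6494e+00]))
```

```bash
python3 -m handwheel '[[-1,-0.2,-0.01,0,0,0,0],[-1,-0.335,-0.01,0.05,0,0,0],[-1,-0.335,-0.01,0.15,0,0,0],[-1,-0.335,-0.01,0.25,0,0,0],[-1,-0.335,-0.01,0.305,0,0,0],[-1,-0.335,-0.01,0.305,0,0,0],[-1,-0.335,0.04,0.305,0,0,0],[-1,-0.335,0.08,0.305,0,0,0],[-1,-0.335,0.12,0.305,0,0,0],[-1,-0.335,0.17,0.305,0,0,0],[-1,-0.335,0.22,0.305,0,0,0],[-1,-0.335,0.27,0.305,0,0,0],[-1,-0.335,0.32,0.305,0,0,0],[-1,-0.335,0.37,0.305,0,0,0],[-1,-0.335,0.41,0.305,0,0,0],[-1,-0.335,0.45,0.305,0,0,0],[-1,-0.335,0.49,0.305,0,0,0],[-1,-0.335,0.52,0.305,0,0,0],[-1,-0.335,0.54,0.305,0,0,0],[-1,-0.335,0.54,0.305,0,0,0]]'; python3 - <<'E'
from h import *
c=cam('wrist');tiles(c);print(blk())
E
```

```text
time: 36.38
eef_pos: [0.55, -0.3179, 0.0923]
tcp_rot: [3.141, 0.0, 1.649]
wrist_force: [0.4, -0.0, -0.8]
width: 0.0254
grasp_force: 62.4
xy -43.6 -475.9 size 60.4 60.7 ang -0.1 n 8758 z 0.0401
('block', array([ -95.3, -473. ]), 'z', np.float64(0.0923), 'F', array([-0. ,  0.3, -0.8]), 'yaw', np.float64(-0.0018), 't', 36.425, 0.0253)
```

```bash
python3 -m handwheel '[[-1,0,-0.03,0,0,0,0],[-1,-0.1,-0.03,0,0,0,0],[-1,-0.2,-0.03,0,0,0,0],[-1,-0.32,-0.03,0,0,0,0],[-1,-0.32,-0.03,0,0,0,0],[-1,-0.32,0.05,0,0,0,0],[-1,-0.32,0.13,0,0,0,0],[-1,-0.32,0.21,0,0,0,0],[-1,-0.32,0.26,0,0,0,0],[-1,-0.32,0.26,0,0,0,0],[-1,-0.27,0.26,0,0,0,0],[-1,-0.22,0.26,0,0,0,0],[-1,-0.17,0.26,0,0,0,0],[-1,-0.12,0.26,0,0,0,0],[-1,-0.07,0.26,0,0,0,0],[-1,-0.02,0.26,0,0,0,0],[-1,0.03,0.26,0,0,0,0],[-1,0.08,0.26,0,0,0,0],[-1,0.08,0.26,0,0,0,0]]'; python3 - <<'E'
from h import *
c=cam('wrist');tiles(c);print(blk())
E
```

```text
time: 38.8
eef_pos: [0.6, -0.296, 0.092]
tcp_rot: [-3.141, -0.002, 1.65]
wrist_force: [-0.1, -0.7, -0.8]
width: 0.0253
grasp_force: 62.5
xy -41.7 -402.6 size 60.3 60.1 ang 0.1 n 11855 z 0.0402
('block', array([ -43.6, -456. ]), 'z', np.float64(0.0921), 'F', array([ 0.1, -0.6, -1.3]), 'yaw', np.float64(-0.001), 't', 38.85, 0.0254)
```

```bash
python3 -m handwheel '[[-1,0.05,0,0,0,0,0],[-1,0.1,0,0,0,0,0],[-1,0.15,0,0,0,0,0],[-1,0.2,0,0,0,0,0],[-1,0.25,0,0,0,0,0],[-1,0.3,0,0,0,0,0],[-1,0.35,0,0,0,0,0],[-1,0.4,0,0,0,0,0],[-1,0.45,0,0,0,0,0],[-1,0.5,0,0,0,0,0],[-1,0.55,0,0,0,0,0],[-1,0.6,0,0,0,0,0],[-1,0.65,0,0,0,0,0],[-1,0.7,0,0,0,0,0],[-1,0.75,0,0,0,0,0],[-1,0.8,0,0,0,0,0],[-1,0.85,0,0,0,0,0],[-1,0.9,0,0,0,0,0],[-1,0.93,0,0,0,0,0],[-1,0.93,0,0,0,0,0]]'; python3 - <<'E'
from h import *
c=cam('wrist');tiles(c);print(blk())
E
```

```text
time: 41.35
eef_pos: [0.5854, -0.1116, 0.0923]
tcp_rot: [-3.141, -0.001, 1.65]
wrist_force: [-1.0, -0.5, -1.8]
width: 0.0254
grasp_force: 62.6
xy -44.4 -170.5 size 27.3 60.1 ang -0.1 n 6907 z 0.0362
xy -41.0 -217.6 size 59.4 60.1 ang -0.1 n 11179 z 0.0362
('block', array([ -43.3, -270.8]), 'z', np.float64(0.0923), 'F', array([ 0.4, -0. , -0.9]), 'yaw', np.float64(-0.0016), 't', 41.4, 0.0254)
```

```bash
python3 -m handwheel '[[-1,0.01,0,0,0,0,0],[-1,0.02,0,0,0,0,0],[-1,0.025,0,0,0,0,0],[-1,0.03,0,0,0,0,0],[-1,0.035,0,0,0,0,0],[-1,0.035,0,0,0,0,0]]'; python3 -m handwheel '[[-1,0.002,0,0,0,0,0],[-1,0.004,0,0,0,0,0],[-1,0.005,0,0,0,0,0],[-1,0.005,0,0,0,0,0]]'; python3 - <<'E'
from h import *
c=cam('wrist');tiles(c);print(blk())
E
```

```text
time: 42.15
eef_pos: [0.585, -0.1058, 0.0924]
tcp_rot: [3.141, 0.001, 1.649]
wrist_force: [0.5, -2.5, -1.4]
width: 0.0251
grasp_force: 62.5
time: 42.65
eef_pos: [0.5849, -0.1048, 0.0924]
tcp_rot: [3.141, 0.001, 1.649]
wrist_force: [0.3, -2.2, -0.9]
width: 0.0256
grasp_force: 62.5
xy -42.5 -192.4 size 63.5 84.7 ang 0.1 n 17117 z 0.0362
('block', array([ -43.2, -263.4]), 'z', np.float64(0.0924), 'F', array([ 0.7, -2.3, -0.6]), 'yaw', np.float64(-0.0021), 't', 42.7, 0.0254)
```

```bash
python3 -m handwheel '[[-1,0.004,0,0,0,0,0],[-1,0.007,0,0,0,0,0],[-1,0.007,0,0,0,0,0]]'; python3 -m handwheel '[[-1,0.004,0,0,0,0,0],[-1,0.007,0,0,0,0,0],[-1,0.007,0,0,0,0,0]]';  python3 - <<'E'
from h import *
print(blk())
E
```

```text
time: 43.08
eef_pos: [0.5848, -0.1032, 0.0924]
tcp_rot: [3.141, 0.0, 1.649]
wrist_force: [-0.2, -2.2, -0.8]
width: 0.0256
grasp_force: 62.5
time: 43.45
eef_pos: [0.5847, -0.1029, 0.0924]
tcp_rot: [3.141, 0.002, 1.648]
wrist_force: [0.2, -6.2, -0.5]
width: 0.0252
grasp_force: 62.5
('block', array([ -43.3, -261.5]), 'z', np.float64(0.0924), 'F', array([ 0.2, -6.2, -0.5]), 'yaw', np.float64(-0.0026), 't', 43.45, 0.0252)
```

```bash
python3 -m handwheel '[[-1,-0.03,0,0,0,0,0],[-1,-0.08,0,0,0,0,0],[-1,-0.08,-0.15,0,0,0,0],[-1,-0.08,-0.31,0,0,0,0],[-1,-0.08,-0.31,0,0,0,0],[-1,0.1,-0.31,0,0,0,0],[-1,0.257,-0.31,0,0,0,0],[-1,0.257,-0.31,0,0,0,0],[-1,0.257,-0.27,0,0,0,0],[-1,0.257,-0.24,0,0,0,0],[-1,0.257,-0.225,0,0,0,0],[-1,0.257,-0.21,0,0,0,0],[-1,0.257,-0.205,0,0,0,0],[-1,0.257,-0.205,0,0,0,0]]';  python3 - <<'E'
from h import *
print(blk());tiles(cam('wrist'))
E
```

```text
time: 45.2
eef_pos: [0.5397, -0.0538, 0.0923]
tcp_rot: [3.141, 0.0, 1.649]
wrist_force: [-0.5, -0.1, -1.4]
width: 0.0255
grasp_force: 62.4
('block', array([ -84.2, -209. ]), 'z', np.float64(0.0923), 'F', array([-0.5, -0.1, -1.4]), 'yaw', np.float64(-0.0023), 't', 45.2, 0.0255)
xy -47.8 -151.3 size 76.4 107.8 ang 11.6 n 18735 z 0.0362
xy -84.1 -194.5 size 0.9 27.6 ang -0.3 n 102 z 0.0484
```

Advance in small steps to contact.

```bash
python3 -m handwheel '[[-1,0,0.005,0,0,0,0],[-1,0,0.01,0,0,0,0],[-1,0,0.01,0,0,0,0]]'; python3 -m handwheel '[[-1,0,0.004,0,0,0,0],[-1,0,0.006,0,0,0,0],[-1,0,0.006,0,0,0,0]]';python3 -m handwheel '[[-1,0,0.004,0,0,0,0],[-1,0,0.004,0,0,0,0]]';  python3 - <<'E'
from h import *
print(blk())
E
```

```text
time: 45.62
eef_pos: [0.542, -0.0534, 0.0923]
tcp_rot: [3.141, -0.0, 1.649]
wrist_force: [-0.9, -0.6, -0.6]
width: 0.0255
grasp_force: 62.4
time: 46.0
eef_pos: [0.5421, -0.0533, 0.0922]
tcp_rot: [-3.14, -0.001, 1.649]
wrist_force: [-3.9, -0.4, 0.9]
width: 0.0252
grasp_force: 62.5
time: 46.25
eef_pos: [0.5422, -0.0533, 0.0921]
tcp_rot: [-3.139, -0.001, 1.649]
wrist_force: [-5.9, -0.4, 2.3]
width: 0.0254
grasp_force: 62.8
('block', array([ -81.6, -208.7]), 'z', np.float64(0.0921), 'F', array([-5.9, -0.4,  2.3]), 'yaw', np.float64(-0.002), 't', 46.25, 0.0254)
```

```bash
python3 -m handwheel '[[-1,0,-0.06,0,0,0,0],[-1,0,-0.12,0,0,0,0],[-1,0.15,-0.12,0,0,0,0],[-1,0.295,-0.12,0,0,0,0],[-1,0.295,-0.12,0,0,0,0],[-1,0.295,-0.09,0,0,0,0],[-1,0.295,-0.06,0,0,0,0],[-1,0.295,-0.04,0,0,0,0],[-1,0.295,-0.02,0,0,0,0],[-1,0.295,-0.01,0,0,0,0],[-1,0.295,-0.005,0,0,0,0],[-1,0.295,-0.002,0,0,0,0],[-1,0.295,-0.002,0,0,0,0]]'; python3 - <<'E'
from h import *
print(blk())
E
python3 -m handwheel '[[-1,0,-0.06,0,0,0,0],[-1,0,-0.12,0,0,0,0],[-1,0.15,-0.12,0,0,0,0],[-1,0.3,-0.12,0,0,0,0],[-1,0.3,-0.12,0,0,0,0],[-1,0.3,-0.09,0,0,0,0],[-1,0.3,-0.06,0,0,0,0],[-1,0.3,-0.04,0,0,0,0],[-1,0.3,-0.02,0,0,0,0],[-1,0.3,-0.01,0,0,0,0],[-1,0.3,-0.003,0,0,0,0],[-1,0.3,0,0,0,0,0],[-1,0.3,0,0,0,0,0]]'; python3 - <<'E'
from h import *
print(blk())
E
```

```text
time: 47.88
eef_pos: [0.5375, 0.0048, 0.0921]
tcp_rot: [-3.14, 0.0, 1.648]
wrist_force: [-4.8, -3.6, -0.2]
width: 0.0253
grasp_force: 62.5
('block', array([ -81.7, -150.3]), 'z', np.float64(0.0921), 'F', array([-4.8, -3.6, -0.2]), 'yaw', np.float64(-0.0024), 't', 47.875, 0.0253)
time: 49.5
eef_pos: [0.5314, 0.0621, 0.0925]
tcp_rot: [-3.139, 0.003, 1.646]
wrist_force: [-3.9, -5.8, 2.6]
width: 0.0253
grasp_force: 62.7
('block', array([-83.2, -92.7]), 'z', np.float64(0.0925), 'F', array([-3.9, -5.8,  2.6]), 'yaw', np.float64(-0.0049), 't', 49.5, 0.0253)
```

```bash
python3 - <<'E'
from h import *
c=cam('wrist');save(c,'w6.png');tiles(c)
c=cam('scene');save(c,'s6.png')
E
```

```text
xy -50.0 -57.1 size 92.0 87.1 ang -0.0 n 16811 z 0.0362
xy -18.4 -197.2 size 5.2 16.0 ang 38.1 n 101 z 0.0361
```

View pics/w6.png

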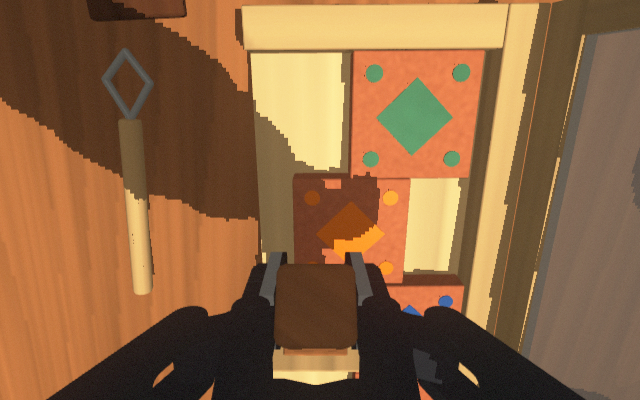

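The orange tile was knocked toward −x: its corners are now near (293,176), (411,180) and (404,283). Green is in the corner at (417,115). The foot now shows behind the handle at (315,365), so the block may have rotated in the grip. Checking from the side.

```bash
python3 - <<'E'
from h import *
a=cv2.imread('pics/s6.png')[130:270,220:420];cv2.imwrite('pics/s6c.png',cv2.resize(a,None,fx=4,fy=4,interpolation=cv2.INTER_CUBIC)[:600])
a=cv2.imread('pics/w6.png')
from types import SimpleNamespace
s=bot.read_state();c=cam('wrist')
for u,v in[(293,176),(411,180),(404,283),(351,176),(485,178),(466,287)]:print((tob(px(c,u,v,.035))*1000).round(1))
E
```

```text
[-95.  -58.8]
[-35.1 -61.1]
[ -34.5 -120.4]
[-65.6 -58.9]
[  2.2 -60.2]
[   0.4 -123. ]
```

View pics/s6c.png

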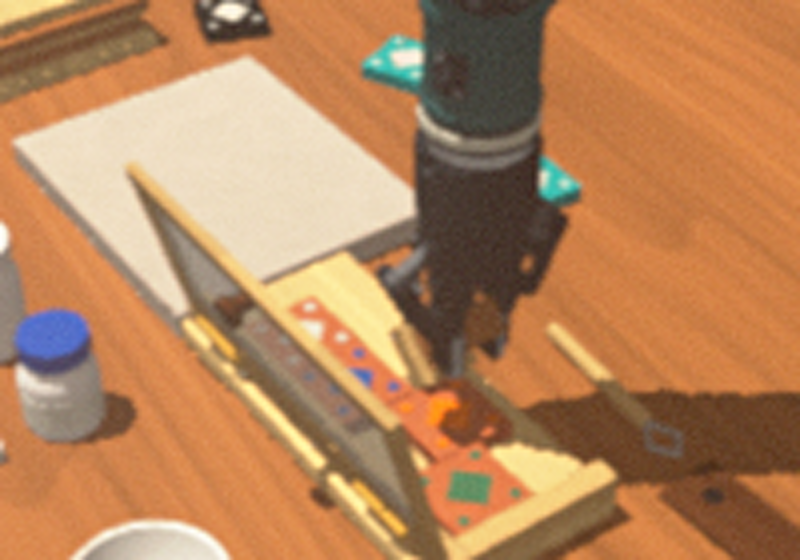

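```bash
python3 -m handwheel '[[-1,-0.01,-0.02,0,0,0,0],[-1,-0.01,-0.02,-0.1,0,0,0],[-1,-0.01,-0.02,-0.25,0,0,0],[-1,-0.01,-0.02,-0.5,0,0,0],[-1,-0.01,-0.02,-0.75,0,0,0],[-1,-0.01,-0.02,-0.75,0,0,0]]'; python3 - <<'E'
from h import *
s=bot.read_state();c=cam('wrist');np.savez('w7.npz',**c);tiles(c)
print(blk())
P=cloud(c);M=rot(s['tcp_rot']);q=(P-s['eef_pos'])@M*1000 # tool coords
m=(np.abs(q[...,1])<24)&(q[...,2]>-30)&(q[...,2]<80)&(np.abs(q[...,0])<90)&(c['range_z']>0)
v=np.where(m);print(m.sum())
# profile at tool y~0: print x,z along image column
for vv in range(v[0].min(),400,8):
    r=q[vv][(np.abs(q[vv,:,1])<8)&m[vv]]
    if len(r):print(vv,np.median(r,0).round(1))
for y0 in(17,19,20):
  for vv in range(200,400,8):
    r=q[vv][(np.abs(q[vv,:,1]+y0)<1.5)&m[vv]]
    if len(r):print('side',y0,vv,np.median(r,0).round(1))
E
```

```text
time: 50.4
eef_pos: [0.5329, 0.0639, 0.2459]
tcp_rot: [3.132, -0.003, 1.65]
wrist_force: [0.3, -0.3, -1.3]
width: 0.0251
grasp_force: 62.2
xy -45.8 -79.3 size 90.4 91.5 ang 0.0 n 4524 z 0.0362
('block', array([-83.3, -90.7]), 'z', np.float64(0.2438), 'F', array([-0.4, -0.1, -1.8]), 'yaw', np.float64(-0.0005), 't', 50.45, 0.0254)
12823
268 [ 22.2  -0.2 -14.7]
276 [ 20.4  -0.1 -16.8]
284 [ 18.5   0.1 -18.4]
292 [ 16.6  -0.1 -20. ]
300 [ 14.8   0.1 -21.7]
308 [ 13.   -0.1 -23.4]
316 [ 11.2  -0.1 -24.8]
324 [  9.3  -0.1 -26.3]
332 [  7.7   0.1 -27.9]
340 [  5.6   0.2 -28.9]
348 [ -1.4   0.3 -23.9]
356 [-44.6  -0.1  22.1]
364 [-47.3   0.1  19.8]
side 17 256 [ 11.3 -17.   16. ]
side 17 264 [ 11.6 -17.1   8.4]
side 17 272 [ 11.4 -17.    2.2]
side 17 280 [ 11.5 -16.9  -3.9]
side 17 288 [ 11.4 -17.1  -9.1]
side 17 296 [ 11.2 -16.9 -13.9]
side 17 304 [ 12.5 -17.  -20.4]
side 17 312 [ 12.3 -16.9 -24.4]
side 17 320 [ 12.5 -17.1 -28.7]
side 17 352 [-43.2 -17.2  23.2]
side 17 360 [-46.2 -17.1  21.3]
side 17 368 [-48.2 -16.9  18.3]
side 19 256 [ 11.4 -18.4  15.7]
side 19 264 [ 11.4 -18.6   8.7]
side 19 272 [ 11.3 -18.6   2.4]
side 19 280 [ 11.4 -18.6  -3.7]
side 19 288 [ 11.3 -18.6  -8.9]
side 19 296 [ 12.1 -18.9 -15.3]
side 19 304 [ 13.5 -18.9 -21.9]
side 19 312 [ 12.6 -19.1 -24.8]
side 19 320 [ 12.8 -19.  -29.1]
side 19 352 [-43.1 -19.1  23.1]
side 19 360 [-45.6 -18.9  20.6]
side 19 368 [-48.1 -19.1  18.2]
side 20 256 [ 11.2 -19.1  16.2]
side 20 264 [ 11.1 -19.5   9.2]
side 20 272 [ 11.1 -19.6   2.7]
side 20 280 [ 11.  -19.6  -3. ]
side 20 288 [ 10.9 -19.4  -8.3]
side 20 296 [ 12.4 -20.2 -15.6]
side 20 304 [ 13.8 -19.9 -22.4]
side 20 312 [ 12.7 -19.9 -25. ]
side 20 320 [ 12.5 -19.8 -28.6]
side 20 352 [-43.1 -19.7  23.1]
side 20 360 [-45.7 -19.7  20.7]
side 20 368 [-48.2 -19.5  18.4]
```

```bash
python3 -m handwheel '[[-1,0.2,0.01,0,0,0,0],[-1,0.45,0.02,0,0,0,0],[-1,0.7,0.03,0,0,0,0],[-1,0.95,0.044,0,0,0,0],[-1,1,0.044,0,0,0,0],[-1,1,0.044,0,0,0,0]]'; python3 -m handwheel '[[-1,0.2,0,0,0,0.02,0],[-1,0.38,0,0,0,0.05,0],[-1,0.38,0,0,0,0.08,0],[-1,0.38,0,0,0,0.1125,0],[-1,0.38,0,0,0,0.1125,0],[-1,0.38,0,0,0,0.1125,0],[-1,0.38,0,0,0,0.1125,0]]'; python3 - <<'E'
from h import *
s=bot.read_state();print(rot(s['tcp_rot']).round(3).tolist())
print(go([.5197,.3403,.072]))
tiles(cam('top'))
E
```

```text
time: 51.2
eef_pos: [0.522, 0.2636, 0.2406]
tcp_rot: [-3.139, 0.001, 1.651]
wrist_force: [-1.1, -0.3, -1.3]
width: 0.0252
grasp_force: 62.2
time: 52.08
eef_pos: [0.5168, 0.3408, 0.2428]
tcp_rot: [3.14, -0.706, 1.653]
wrist_force: [-0.7, 0.2, -0.9]
width: 0.0254
grasp_force: 62.1
[[-0.063, 0.997, -0.052], [0.758, 0.082, 0.647], [0.649, 0.001, -0.761]]
(array([-0.557 ,  0.0135,  0.6475]), [0, 0, 0], 'at', array([0.5168, 0.3408, 0.2428]), array([ 3.1403, -0.7061,  1.6535]))
xy -46.7 -111.9 size 89.3 89.8 ang -0.2 n 373 z 0.0345
```

```bash
python3 -m handwheel '[[-1,-0.11,0.003,0.13,0,0,0],[-1,-0.22,0.006,0.26,0,0,0],[-1,-0.33,0.009,0.39,0,0,0],[-1,-0.44,0.011,0.52,0,0,0],[-1,-0.52,0.013,0.61,0,0,0],[-1,-0.55,0.013,0.64,0,0,0],[-1,-0.55,0.013,0.64,0,0,0]]'; python3 - <<'E'
from h import *
print(go([.5197,.3403,.0685]),blk());c=cam('scene');cv2.imwrite('pics/s8.png',cv2.resize(c['img'][240:380,330:490,::-1],None,fx=4,fy=4,interpolation=cv2.INTER_CUBIC))
E
```

```text
time: 53.0
eef_pos: [0.5199, 0.3397, 0.0732]
tcp_rot: [-3.141, -0.707, 1.65]
wrist_force: [-0.3, -0.1, -1.7]
width: 0.0251
grasp_force: 62.1
(array([-0.013 , -0.0006,  0.0196]), [0, 0, 0], 'at', array([0.5199, 0.3397, 0.0732]), array([-3.1412, -0.7068,  1.6504])) ('block', array([-72.5, 184.9]), 'z', np.float64(0.0732), 'F', array([-0.3, -0.1, -1.7]), 'yaw', np.float64(-0.0004), 't', 53.0, 0.0251)
```

View pics/s8.png

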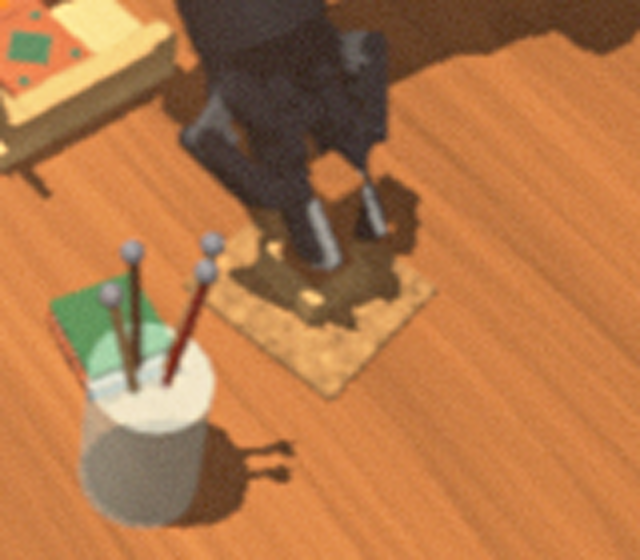

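The block hangs upright in the tilted gripper just above the mat centre (~(310,270)). Lowering gently to contact.

```bash
python3 -m handwheel '[[-1,-0.0065,0,0.0076,0,0,0],[-1,-0.0115,0,0.0135,0,0,0],[-1,-0.0115,0,0.0135,0,0,0]]';python3 -m handwheel '[[-1,-0.0033,0,0.0038,0,0,0],[-1,-0.0033,0,0.0038,0,0,0]]';python3 -m handwheel '[[-1,-0.0033,0,0.0038,0,0,0],[-1,-0.0033,0,0.0038,0,0,0]]'
```

```text
time: 53.42
eef_pos: [0.5201, 0.3386, 0.0702]
tcp_rot: [3.141, -0.707, 1.649]
wrist_force: [0.1, -0.5, -1.0]
width: 0.0253
grasp_force: 62.1
time: 53.68
eef_pos: [0.5201, 0.3385, 0.0693]
tcp_rot: [3.141, -0.708, 1.649]
wrist_force: [-0.3, -0.5, 0.7]
width: 0.0253
grasp_force: 62.5
time: 53.92
eef_pos: [0.5201, 0.3385, 0.0693]
tcp_rot: [3.141, -0.709, 1.649]
wrist_force: [-2.8, -3.2, 7.3]
width: 0.0251
grasp_force: 63.4
```

```bash
python3 -m handwheel '[[-0.2,0,0,0,0,0,0],[0,0,0,0,0,0,0],[0.5,0,0,0,0,0,0],[1,0,0,0,0,0,0],[1,0,0,0,0,0,0],[1,0,0,0,0,0,0],[1,0,0,-0.1,0,0,0],[1,0,0,-0.3,0,0,0],[1,0,0,-0.6,0,0,0],[1,0,0,-0.9,0,0,0],[1,0,0,-0.9,0,0,0]]'; python3 - <<'E'
from h import *
print(go([.52,.41,.30],BY+np.pi/2))
E
```

```text
time: 55.3
eef_pos: [0.5324, 0.2182, 0.2079]
tcp_rot: [3.132, -0.705, 1.649]
wrist_force: [-0.1, 0.3, -1.0]
width: 0.0852
grasp_force: 0.0
(array([1.0304, 0.01  , 0.272 ]), array([ 0.0016, -0.1122, -0.0009]), 'at', array([0.5324, 0.2182, 0.2079]), array([ 3.1317, -0.7047,  1.6486]))
```

```bash
python3 -m handwheel '[[1,0.25,0.003,0,0,-0.02,0],[1,0.5,0.005,0.1,0,-0.05,0],[1,0.75,0.008,0.2,0,-0.08,0],[1,0.98,0.01,0.27,0,-0.1122,0],[1,0.98,0.01,0.27,0,-0.1122,0],[1,0.98,0.01,0.27,0,-0.1122,0]]'; python3 - <<'E'
from h import *
c=cam('wrist');np.savez('w9.npz',**c);P=cloud(c)
for lo,hi in((.084,.1),(.014,.027)):
    m=(P[...,2]>lo)&(P[...,2]<hi)&(P[...,0]>.46)&(P[...,0]<.58)&(P[...,1]>.28)&(P[...,1]<.40)
    q=P[m];print(len(q),cv2.minAreaRect((q[:,:2]*1000).astype(np.float32)),np.median(q[:,2]))
cv2.imwrite('pics/w9.png',cv2.resize(c['img'][:,:,::-1],None,fx=1,fy=1));tiles(c);print(blk())
E
```

```text
time: 56.05
eef_pos: [0.512, 0.4158, 0.2898]
tcp_rot: [-3.14, -0.005, 1.665]
wrist_force: [-0.9, -0.1, 0.2]
width: 0.0859
grasp_force: 0.0
708 ((520.0301513671875, 335.89715576171875), (25.498340606689453, 25.62473487854004), 3.9631540775299072) 0.094756081248933
680 ((519.9854736328125, 335.85638427734375), (43.42765426635742, 43.97936248779297), 4.97451639175415) 0.023025675893346864
xy -37.1 -14.2 size 60.2 25.6 ang 3.9 n 453 z 0.0360
('block', array([-73.2, 256.2]), 'z', np.float64(0.2894), 'F', array([-0.7, -1.1,  1.1]), 'yaw', np.float64(0.0077), 't', 56.1, 0.0855)
```

View pics/w9.png

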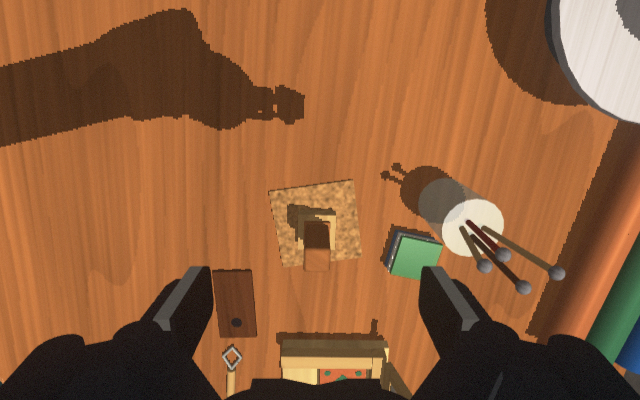

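Block stands upright at the mat centre, handle top (317,260), yaw aligned. Regrip a bit lower.

```bash
python3 -m handwheel '[[1,0,0,0,0,0,0]]'; python3 - <<'E'
from h import *
print(go([.520,.3359,.2],BY+np.pi/2))
E
```

```text
time: 56.22
eef_pos: [0.5163, 0.4039, 0.2897]
tcp_rot: [-3.139, -0.0, 1.648]
wrist_force: [0.5, -0.6, 0.7]
width: 0.0852
grasp_force: 0.0
(array([-0.3405, -0.0065,  0.4483]), array([-0.0004, -0.0001, -0.0005]), 'at', array([0.5163, 0.4039, 0.2897]), array([-3.1392e+00, -3.0000e-04,  1.6475e+00]))
```

```bash
python3 -m handwheel '[[1,-0.17,-0.003,0.1,0,0,-0.0005],[1,-0.34,-0.0065,0.25,0,0,-0.0005],[1,-0.34,-0.0065,0.45,0,0,-0.0005],[1,-0.34,-0.0065,0.45,0,0,-0.0005],[1,-0.34,-0.0065,0.45,0,0,-0.0005],[1,-0.34,-0.0065,0.45,0,0,-0.0005]]'; python3 - <<'E'
from h import *
print(go([.520,.3359,.062],BY+np.pi/2))
E
```

```text
time: 56.98
eef_pos: [0.5219, 0.3384, 0.2026]
tcp_rot: [3.139, -0.004, 1.652]
wrist_force: [0.1, 1.0, 0.0]
width: 0.0853
grasp_force: 0.0
(array([-0.0142, -0.0125,  0.7031]), array([ 0.0004, -0.0006,  0.0002]), 'at', array([0.5219, 0.3384, 0.2026]), array([ 3.139 , -0.0037,  1.6518]))
```

```bash
python3 -m handwheel '[[1,-0.01,-0.008,0.2,0,0,0],[1,-0.01,-0.008,0.4,0,0,0],[1,-0.01,-0.008,0.6,0,0,0],[1,-0.01,-0.008,0.7,0,0,0],[1,-0.01,-0.008,0.7,0,0,0],[-1,-0.01,-0.008,0.7,0,0,0],[-1,-0.01,-0.008,0.7,0,0,0],[-1,-0.01,-0.008,0.7,0,0,0],[-1,-0.01,-0.008,0.7,0,0,0],[-1,-0.01,-0.008,0.7,0,0,0],[-1,-0.01,-0.008,0.7,0,0,0],[-1,-0.01,-0.008,0.7,0,0,0]]'; python3 - <<'E'
from h import *
print(bot.read_state()['eef_pos'])
E
python3 -m handwheel '[[-1,0,0,-0.1,0,0,0],[-1,0,0,-0.3,0,0,0],[-1,0,0,-0.5,0,0,0],[-1,-0.2,0,-0.5,0,0,0],[-1,-0.45,0,-0.5,0,0,0],[-1,-0.6,0,-0.5,0,0,0],[-1,-0.6,0,-0.5,0,0,0],[-1,-0.6,0,-0.5,0,0,0]]'; python3 - <<'E'
from h import *
print(blk());c=cam('wrist');save(c,'wA.png');tiles(c);c=cam('top');tiles(c)
for i in range(4):
    pass
E
```

```text
time: 58.48
eef_pos: [0.5199, 0.3363, 0.0619]
tcp_rot: [3.141, -0.003, 1.652]
wrist_force: [-0.2, -0.4, 5.6]
width: 0.0251
grasp_force: 58.7
[0.5198557  0.33632448 0.06188699]
time: 59.48
eef_pos: [0.5291, 0.2172, 0.1612]
tcp_rot: [3.141, -0.003, 1.653]
wrist_force: [-0.4, 0.2, -1.2]
width: 0.0252
grasp_force: 58.8
('block', array([-73.1,  62.1]), 'z', np.float64(0.1612), 'F', array([-0.4,  0.2, -1.2]), 'yaw', np.float64(0.0018), 't', 59.475, 0.0252)
xy -11.0 -10.4 size 12.2 27.3 ang 21.4 n 228 z 0.0361
xy -46.6 -113.0 size 88.0 91.9 ang 0.4 n 377 z 0.0344
```

View pics/wA.png

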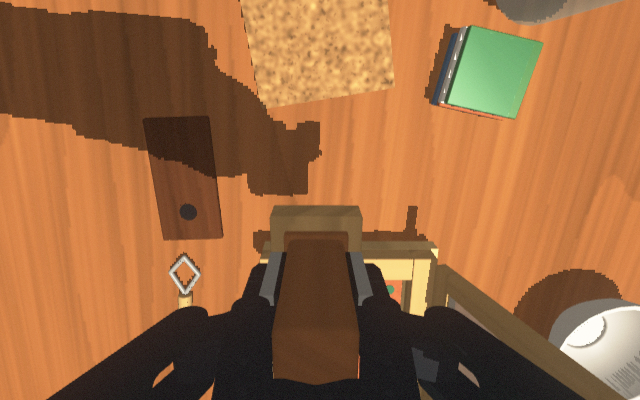

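```bash
sed -i 's/y-1.5/y+0.4/; s/\[0,1.5\]/[0,-0.4]/; s/z=.092/z=.085/' h.py; python3 -m handwheel '[[-1,-0.2,0,-0.3,0,0,0],[-1,-0.4,0,-0.6,0,0,0],[-1,-0.6,0,-0.9,0,0,0],[-1,-0.8,0,-1,0,0,0],[-1,-1,0,-1,0,0,0],[-1,-1,0,-1,0,0,0],[-1,-1,0,-1,0,0,0]]'; python3 - <<'E'
from h import *
print(blk());c=cam('wrist');save(c,'wB.png');np.savez('wB.npz',**c);tiles(c)
cv2.imwrite('pics/wBc.png',cv2.resize(c['img'][40:240,230:430,::-1],None,fx=3,fy=3,interpolation=cv2.INTER_CUBIC))
E
```

```text
time: 60.45
eef_pos: [0.5451, 0.0182, 0.36]
tcp_rot: [-3.141, -0.003, 1.654]
wrist_force: [-0.4, 0.6, -2.5]
width: 0.0252
grasp_force: 59.0
('block', array([ -73. , -139.6]), 'z', np.float64(0.36), 'F', array([-0.4,  0.6, -2.5]), 'yaw', np.float64(0.0029), 't', 60.45, 0.0252)
xy -45.0 -98.1 size 88.6 91.7 ang 0.3 n 2738 z 0.0363
```

View pics/wBc.png

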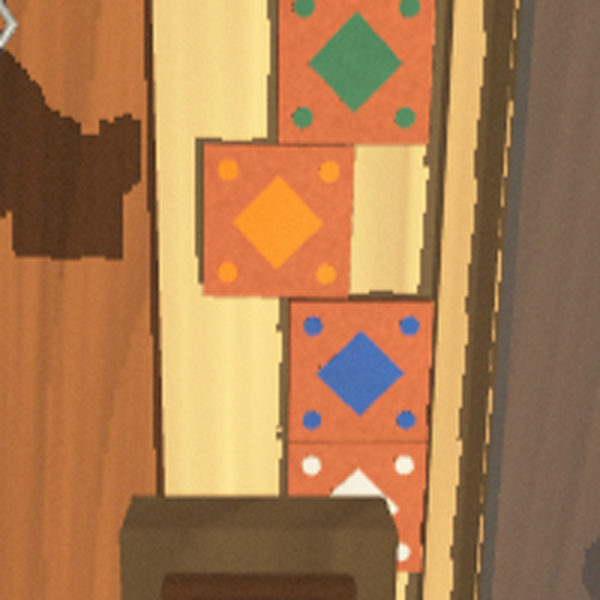

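Orange sits pushed out of the row at crop (278,220). Green is above and blue/white below, all square, with blue and white against the far batten.

```bash
python3 - <<'E'
from h import *
c=dict(np.load('wB.npz'))
for n,u,v in[('oTL',203,142),('oTR',354,145),('oBR',350,298),('oBL',203,295),('bTR',433,300),('bTL',290,298),('bBR',431,440),('gBL',278,144),('gBR',430,145)]:
    print(n,(tob(px(c,230+u/3,40+v/3,.035))*1000).round(1))
print(gb(-140,-91,.2))
E
```

```text
oTL [-95.1 -59.5]
oTR [-35.4 -60.4]
oBR [ -35.3 -120.5]
oBL [ -95.8 -119.5]
bTR [  -1.  -121.2]
bTL [ -60.  -120.6]
bBR [   1.2 -180.9]
gBL [-65.5 -60.2]
gBR [ -5.4 -60.3]
(array([ 0.2386, -0.3327,  0.7996]), array([-0.0002, -0.0004,  0.0007]), 'at', array([0.5451, 0.0188, 0.3597]), array([-3.1403e+00, -2.8000e-03,  1.6551e+00]))
```

```bash
python3 -m handwheel '[[-1,0.12,-0.15,0.2,0,0,0.0007],[-1,0.24,-0.33,0.4,0,0,0.0007],[-1,0.24,-0.33,0.7,0,0,0.0007],[-1,0.24,-0.33,0.8,0,0,0.0007],[-1,0.24,-0.33,0.8,0,0,0.0007],[-1,0.24,-0.33,0.8,0,0,0.0007]]'; python3 - <<'E'
from h import *
print(blk(),gb(-140,-91,.083))
E
```

```text
time: 61.25
eef_pos: [0.4765, 0.0603, 0.201]
tcp_rot: [3.14, -0.002, 1.649]
wrist_force: [-0.2, 0.6, -1.4]
width: 0.0255
grasp_force: 58.9
('block', array([-138.1,  -92.1]), 'z', np.float64(0.201), 'F', array([-0.2,  0.6, -1.4]), 'yaw', np.float64(-0.0015), 't', 61.25, 0.0255) (array([ 0.0041, -0.0104,  0.5901]), array([ 0.0002, -0.0003, -0.0002]), 'at', array([0.4765, 0.0603, 0.201 ]), array([ 3.1403e+00, -2.2000e-03,  1.6493e+00]))
```

```bash
python3 -m handwheel '[[-1,0.005,-0.005,0.2,0,0,0],[-1,0.005,-0.005,0.4,0,0,0],[-1,0.005,-0.005,0.55,0,0,0],[-1,0.005,-0.005,0.59,0,0,0],[-1,0.005,-0.005,0.59,0,0,0],[-1,0.005,0.04,0.59,0,0,0],[-1,0.005,0.08,0.59,0,0,0],[-1,0.005,0.11,0.59,0,0,0],[-1,0.005,0.14,0.59,0,0,0],[-1,0.005,0.17,0.59,0,0,0],[-1,0.005,0.2,0.59,0,0,0],[-1,0.005,0.23,0.59,0,0,0],[-1,0.005,0.25,0.59,0,0,0],[-1,0.005,0.26,0.59,0,0,0],[-1,0.005,0.265,0.59,0,0,0],[-1,0.005,0.265,0.59,0,0,0]]'; python3 - <<'E'
from h import *
print(blk());tiles(cam('wrist'))
E
```

```text
time: 63.25
eef_pos: [0.5284, 0.0646, 0.0824]
tcp_rot: [3.141, -0.002, 1.648]
wrist_force: [-0.3, -0.2, -1.2]
width: 0.0255
grasp_force: 59.2
('block', array([-86., -92.]), 'z', np.float64(0.0824), 'F', array([-0.3, -0.2, -1.2]), 'yaw', np.float64(-0.0033), 't', 63.25, 0.0255)
xy -33.6 -53.1 size 66.0 92.0 ang 0.1 n 17384 z 0.0362
xy -85.9 -79.9 size 8.6 30.3 ang -9.5 n 463 z 0.0489
xy -24.7 -183.8 size 5.3 16.1 ang 37.1 n 101 z 0.0360
```

```bash
python3 -m handwheel '[[-1,0,0.008,0,0,0,0],[-1,0,0.013,0,0,0,0],[-1,0,0.018,0,0,0,0],[-1,0,0.018,0,0,0,0]]'; python3 -m handwheel '[[-1,0,0.004,0,0,0,0],[-1,0,0.006,0,0,0,0],[-1,0,0.006,0,0,0,0]]'; python3 - <<'E'
from h import *
print(blk())
E
```

```text
time: 63.8
eef_pos: [0.5321, 0.0649, 0.0824]
tcp_rot: [3.141, -0.002, 1.648]
wrist_force: [-0.9, 0.2, -0.2]
width: 0.0253
grasp_force: 59.1
time: 64.18
eef_pos: [0.5322, 0.0649, 0.0823]
tcp_rot: [-3.14, -0.002, 1.648]
wrist_force: [-2.0, -0.4, -0.9]
width: 0.0252
grasp_force: 59.3
('block', array([-82.1, -92. ]), 'z', np.float64(0.0823), 'F', array([-2. , -0.4, -0.9]), 'yaw', np.float64(-0.0032), 't', 64.175, 0.0252)
```

```bash
python3 -m handwheel '[[-1,0,0.003,0,0,0,0],[-1,0,-0.05,0,0,0,0],[-1,0,-0.1,0,0,0,0],[-1,0,-0.1,0,0,0,0],[-1,0.15,-0.1,0,0,0,0],[-1,0.305,-0.1,0,0,0,0],[-1,0.305,-0.1,0,0,0,0],[-1,0.305,-0.07,0,0,0,0],[-1,0.305,-0.045,0,0,0,0],[-1,0.305,-0.03,0,0,0,0],[-1,0.305,-0.015,0,0,0,0],[-1,0.305,-0.005,0,0,0,0],[-1,0.305,0,0,0,0,0],[-1,0.305,0.002,0,0,0,0],[-1,0.305,0.002,0,0,0,0]]'; python3 - <<'E'
from h import *
print(blk())
E
```

```text
time: 66.05
eef_pos: [0.5274, 0.1254, 0.0823]
tcp_rot: [-3.139, -0.002, 1.647]
wrist_force: [-3.8, -1.2, 0.3]
width: 0.0252
grasp_force: 59.4
('block', array([-82.2, -31.2]), 'z', np.float64(0.0823), 'F', array([-3.8, -1.2,  0.3]), 'yaw', np.float64(-0.0033), 't', 66.05, 0.0252)
```

```bash
python3 -m handwheel '[[-1,0,-0.05,0,0,0,0],[-1,0,-0.1,-0.1,0,0,0],[-1,-0.1,-0.1,-0.3,0,0,0],[-1,-0.35,-0.1,-0.4,0,0,0],[-1,-0.6,0,-0.4,0,0,0],[-1,-0.85,0.1,-0.4,0,0,0],[-1,-1,0.2,-0.4,0,0,0],[-1,-1,0.26,-0.4,0,0,0],[-1,-1,0.26,-0.4,0,0,0]]';python3 -m handwheel '[[-1,-0.15,0,0,0,0,0],[-1,-0.23,0,0,0,0,0],[-1,-0.23,0,0,0,0,0],[-1,-0.23,0,0,0,0,0]]'; python3 - <<'E'
from h import *
print(blk(),gb(-30,-277,.086));c=cam('wrist');tiles(c)
E
```

```text
time: 67.18
eef_pos: [0.5976, -0.0683, 0.1623]
tcp_rot: [3.139, -0.003, 1.649]
wrist_force: [-0.3, 0.9, -1.3]
width: 0.0257
grasp_force: 59.2
time: 67.68
eef_pos: [0.5994, -0.114, 0.1619]
tcp_rot: [-3.141, -0.003, 1.649]
wrist_force: [-0.1, 0.4, 0.0]
width: 0.0254
grasp_force: 59.2
('block', array([ -29.5, -275.6]), 'z', np.float64(0.1619), 'F', array([-0.1,  0.4,  0. ]), 'yaw', np.float64(-0.0019), 't', 67.675, 0.0254) (array([-0.0082, -0.0023,  0.3795]), array([-0.0001, -0.0005, -0.0003]), 'at', array([ 0.5994, -0.114 ,  0.1619]), array([-3.1411, -0.0033,  1.6489]))
xy -30.4 -189.7 size 60.5 89.2 ang 0.2 n 9545 z 0.0362
```

```bash
python3 -m handwheel '[[-1,-0.008,-0.002,0.2,0,0,0],[-1,-0.008,-0.002,0.34,0,0,0],[-1,-0.008,-0.002,0.38,0,0,0],[-1,-0.008,-0.002,0.38,0,0,0],[-1,0.02,-0.002,0.38,0,0,0],[-1,0.045,-0.002,0.38,0,0,0],[-1,0.055,-0.002,0.38,0,0,0],[-1,0.06,-0.002,0.38,0,0,0],[-1,0.06,-0.002,0.38,0,0,0]]'; python3 -m handwheel '[[-1,0.004,0,0,0,0,0],[-1,0.008,0,0,0,0,0],[-1,0.008,0,0,0,0,0]]';python3 - <<'E'
from h import *
print(blk())
E
```

```text
time: 68.85
eef_pos: [0.5983, -0.1036, 0.0863]
tcp_rot: [3.141, -0.002, 1.648]
wrist_force: [0.7, -0.7, -1.3]
width: 0.0252
grasp_force: 59.1
time: 69.22
eef_pos: [0.5981, -0.1019, 0.0861]
tcp_rot: [-3.142, -0.002, 1.648]
wrist_force: [0.0, -0.5, -1.0]
width: 0.0252
grasp_force: 59.1
('block', array([ -29.8, -263.4]), 'z', np.float64(0.0861), 'F', array([ 0. , -0.5, -1. ]), 'yaw', np.float64(-0.0032), 't', 69.225, 0.0252)
```

```bash
python3 -m handwheel '[[-1,0.004,0,0,0,0,0],[-1,0.007,0,0,0,0,0],[-1,0.007,0,0,0,0,0]]';  python3 -m handwheel '[[-1,0.004,0,0,0,0,0],[-1,0.004,0,0,0,0,0]]';python3 -m handwheel '[[-1,0.004,0,0,0,0,0],[-1,0.004,0,0,0,0,0]]'; python3 - <<'E'
from h import *
print(blk())
E
```

```text
time: 69.6
eef_pos: [0.598, -0.1011, 0.0861]
tcp_rot: [3.142, -0.001, 1.647]
wrist_force: [0.6, -1.3, -0.9]
width: 0.025
grasp_force: 59.2
time: 69.85
eef_pos: [0.5979, -0.1, 0.0861]
tcp_rot: [-3.141, -0.002, 1.648]
wrist_force: [-1.1, -0.8, -1.3]
width: 0.0253
grasp_force: 59.2
time: 70.1
eef_pos: [0.5978, -0.0997, 0.0862]
tcp_rot: [-3.142, -0.001, 1.647]
wrist_force: [-1.2, -3.4, -1.0]
width: 0.0254
grasp_force: 59.2
('block', array([ -29.9, -261.2]), 'z', np.float64(0.0862), 'F', array([-1.2, -3.4, -1. ]), 'yaw', np.float64(-0.0035), 't', 70.1, 0.0254)
```

```bash
python3 -m handwheel '[[-1,0.003,0,0,0,0,0],[-1,0.003,0,0,0,0,0]]'; python3 -m handwheel '[[-1,-0.04,0,0,0,0,0],[-1,-0.06,0,-0.2,0,0,0],[-1,-0.06,0,-0.5,0,0,0],[-1,0,-0.1,-0.8,0,0,0],[-1,0.2,-0.3,-1,0,0,0],[-1,0.4,-0.45,-1,0,0,0],[-1,0.5,-0.45,-1,0,0,0],[-1,0.5,-0.45,-1,0,0,0],[-1,0.5,-0.45,-1,0,0,0]]'; cat >> h.py <<'E'
def motifs(c):
    P=cloud(c);b=tob(P)*1000;hsv=cv2.cvtColor(c['img'],cv2.COLOR_RGB2HSV).astype(int);H,S,V=[hsv[...,i] for i in range(3)]
    roi=(P[...,2]>.028)&(P[...,2]<.045)&(b[...,0]>-110)&(b[...,0]<2)&(b[...,1]<2)&(b[...,1]>-285)
    for n,m in dict(green=(H>40)&(H<90)&(S>60),blue=(H>95)&(H<130)&(S>60),orange=(H>=11)&(H<24)&(S>150)&(V>190),white=(S<60)&(V>120)).items():
        k,L,st,ce=cv2.connectedComponentsWithStats((m&roi).astype(np.uint8))
        if k<2: continue
        i=1+np.argmax(st[1:,4]);ys,xs=np.where(L==i)
        q=np.array([tob(px(c,u,v,.035)) for u,v in zip(xs,ys)])*1000;r=cv2.minAreaRect(q.astype(np.float32))
        print(n,len(q),'mean',q.mean(0).round(1),'rect',np.round(r[0],1),np.round(r[1],1),'ang',round(r[2]%90-45,1))
E
python3 - <<'E'
from h import *
print(blk());c=cam('wrist');np.savez('wC.npz',**c);motifs(c)
E
```

```text
time: 70.35
eef_pos: [0.5978, -0.0995, 0.0862]
tcp_rot: [3.141, -0.0, 1.647]
wrist_force: [-0.1, -5.1, -2.3]
width: 0.0253
grasp_force: 59.1
time: 71.47
eef_pos: [0.501, -0.0064, 0.2864]
tcp_rot: [3.141, -0.002, 1.647]
wrist_force: [0.6, -0.6, -0.8]
width: 0.0255
grasp_force: 59.3
('block', array([-119. , -160.5]), 'z', np.float64(0.2864), 'F', array([ 0.6, -0.6, -0.8]), 'yaw', np.float64(-0.0035), 't', 71.475, 0.0255)
green 789 mean [-30.3 -29.5] rect [-30.4 -29.6] [25.3 25.3] ang 0.1
blue 593 mean [ -30.1 -150.1] rect [ -29.9 -150.2] [25.1 25.4] ang 1.2
orange 780 mean [-30.1 -89.6] rect [-30.2 -89.8] [27.3 27.2] ang 0.3
white 519 mean [ -30.1 -210.2] rect [ -29.9 -210.2] [25.5 25.6] ang -0.1
```

```bash
python3 -m handwheel '[[-1,0.2,0.03,0,0,0,0],[-1,0.45,0.06,0,0,0,0],[-1,0.7,0.1,0,0,0,0],[-1,0.9,0.12,0,0,0,0],[-1,1,0.12,0,0,0,0]]'; python3 -m handwheel '[[-1,0.2,0.03,0.1,0,0,0],[-1,0.45,0.06,0.3,0,0,0],[-1,0.69,0.11,0.5,0,0,0],[-1,0.69,0.11,0.75,0,0,0],[-1,0.69,0.11,0.75,0,0,0],[-1,0.69,0.11,0.75,0,0,0]]'; python3 - <<'E'
from h import *
print(go([.520,.3363,.063],BY+np.pi/2))
E
```

```text
time: 72.15
eef_pos: [0.5098, 0.1969, 0.2863]
tcp_rot: [-3.142, -0.002, 1.649]
wrist_force: [-0.3, -0.5, -1.1]
width: 0.0256
grasp_force: 59.3
time: 72.9
eef_pos: [0.5221, 0.3328, 0.1383]
tcp_rot: [3.14, -0.001, 1.644]
wrist_force: [-0.6, 0.7, -0.9]
width: 0.0252
grasp_force: 59.1
(array([ 0.0179, -0.0101,  0.3763]), array([ 0.0003, -0.0002, -0.0011]), 'at', array([0.5221, 0.3328, 0.1383]), array([ 3.1399e+00, -1.1000e-03,  1.6441e+00]))
```

```bash
python3 -m handwheel '[[-1,0.01,-0.005,0.15,0,0,0],[-1,0.01,-0.005,0.28,0,0,0],[-1,0.01,-0.005,0.34,0,0,0],[-1,0.01,-0.005,0.365,0,0,0],[-1,0.01,-0.005,0.38,0,0,0],[-1,0.01,-0.005,0.383,0,0,0],[-1,0.01,-0.005,0.383,0,0,0]]'; python3 -m handwheel '[[0,0,0,0,0,0,0],[1,0,0,0,0,0,0],[1,0,0,0,0,0,0],[1,0,0,0,0,0,0],[1,0,0,-0.2,0,0,0],[1,0,0,-0.45,0,0,0],[1,0,0,-0.7,0,0,0],[1,0,0,-0.95,0,0,0],[1,0.2,0,-1,0,0,0],[1,0.37,0,-1,0,0,0],[1,0.37,0,-1,0,0,0],[1,0.37,0,-1,0,0,0]]';python3 - <<'E'
from h import *
c=cam('wrist');P=cloud(c);print(blk())
for lo,hi in((.084,.1),(.014,.027)):
    m=(P[...,2]>lo)&(P[...,2]<hi)&(P[...,0]>.46)&(P[...,0]<.58)&(P[...,1]>.28)&(P[...,1]<.40)
    q=P[m];print(len(q),cv2.minAreaRect((q[:,:2]*1000).astype(np.float32)),np.median(q[:,2]))
motifs(cam('top'))
c=cam('top');np.savez('topE.npz',**c)
# cover: points between hinge and bowl with z>.06
P=cloud(c);b=tob(P)*1000
m=(b[...,0]>5)&(b[...,0]<120)&(b[...,1]<0)&(b[...,1]>-270)&(P[...,2]>.06)&(P[...,2]<.25)
q=np.c_[b[m],P[m][:,2]*1000];print(len(q))
for y0 in(-40,-140,-240):
    s=q[np.abs(q[:,1]-y0)<25];print(y0,len(s),s[s[:,2].argmax()].round(1),np.polyfit(s[:,0],s[:,2],1).round(3) if len(s)>3 else '')
E
```

```text
time: 73.78
eef_pos: [0.5203, 0.3371, 0.0619]
tcp_rot: [3.14, -0.003, 1.647]
wrist_force: [-1.2, -0.1, 6.1]
width: 0.0252
grasp_force: 60.1
time: 75.28
eef_pos: [0.5135, 0.4093, 0.26]
tcp_rot: [-3.141, -0.0, 1.647]
wrist_force: [0.3, -0.2, 0.3]
width: 0.0854
grasp_force: 0.0
('block', array([-73. , 252.2]), 'z', np.float64(0.2601), 'F', array([-0.3,  1.4, -0.4]), 'yaw', np.float64(-0.0049), 't', 75.325, 0.0853)
869 ((520.1887817382812, 336.6828308105469), (25.94305992126465, 26.10569190979004), 4.565112590789795) 0.0947686544794552
806 ((520.0257568359375, 336.0426025390625), (43.96377944946289, 45.022254943847656), 4.661526679992676) 0.022979112908929622
green 44 mean [-31.5 -30.1] rect [-31.7 -30. ] [20.2 17.3] ang -1.1
blue 50 mean [ -30.9 -149.7] rect [ -31.  -149.4] [19.8 22. ] ang -0.3
orange 102 mean [-31.9 -89.8] rect [-32.1 -90.4] [31.3 30.4] ang -1.3
white 66 mean [ -31.2 -210.1] rect [ -31.5 -209.9] [21.9 26.5] ang -0.6
2285
-40 406 [ 49.9 -28.4 179.5] [ 3.476 -7.78 ]
-140 440 [  49.8 -142.8  181.6] [ 2.635 19.832]
-240 455 [  48.  -229.1  181.6] [9.00000e-02 1.14947e+02]
```

```bash
python3 -m handwheel '[[1,-0.2,0,-0.1,0,0,0],[-1,-0.45,0.1,-0.15,0,0,0],[-1,-0.7,0.3,-0.15,0,0,0],[-1,-0.95,0.5,-0.15,0,0,0],[-1,-1,0.76,-0.15,0,0,0],[-1,-1,0.76,-0.15,0,0,0]]'; python3 -m handwheel '[[-1,-0.2,0,0,0,0,0],[-1,-0.45,0,0,0,0,0],[-1,-0.7,0,0,0,0,0],[-1,-0.73,0,0,0,0,0],[-1,-0.73,0,0,0,0,0]]';python3 - <<'E'
from h import *
print(blk(),gb(80,-95,.1745))
c=cam('wrist');P=cloud(c);b=tob(P)*1000
m=(b[...,0]>5)&(b[...,0]<90)&(b[...,1]<0)&(b[...,1]>-270)&(P[...,2]>.09)&(P[...,2]<.25)
q=np.c_[b[m],P[m][:,2]*1000]
for y0 in(-20,-60,-100,-140):
    s=q[np.abs(q[:,1]-y0)<15]
    if len(s)>5:print(y0,len(s),s[s[:,2].argmax()].round(1),s[s[:,0].argmax()].round(1))
E
```

```text
time: 76.18
eef_pos: [0.6844, 0.2178, 0.2901]
tcp_rot: [3.138, 0.001, 1.641]
wrist_force: [-1.0, 0.7, -0.7]
width: -0.0002
grasp_force: 0.0
time: 76.8
eef_pos: [0.6909, 0.0773, 0.2898]
tcp_rot: [-3.141, -0.003, 1.647]
wrist_force: [-0.9, 0.8, 0.5]
width: 0.0002
grasp_force: 0.0
('block', array([ 77. , -92.3]), 'z', np.float64(0.2898), 'F', array([-0.9,  0.8,  0.5]), 'yaw', np.float64(-0.004), 't', 76.8, 0.0002) (array([-0.0154,  0.0156,  0.5764]), array([-0.0001, -0.0005, -0.0006]), 'at', array([0.6909, 0.0773, 0.2898]), array([-3.1408e+00, -3.1000e-03,  1.6468e+00]))
-20 1195 [ 49.9 -30.9 178.3] [ 57.5 -22.5 176.1]
-60 1037 [ 51.3 -65.5 178.8] [ 57.5 -67.  175. ]
-100 892 [ 51.7 -87.1 177.9] [  57.6 -114.9  174.9]
-140 747 [  50.4 -125.8  178. ] [  74.5 -128.1  168.4]
```

```bash
python3 -m handwheel '[[-1,-0.015,0.035,0.1,0,0,0],[-1,-0.015,0.035,0.3,0,0,0],[-1,-0.015,0.035,0.5,0,0,0],[-1,-0.015,0.035,0.576,0,0,0],[-1,-0.015,0.035,0.576,0,0,0]]'; python3 -m handwheel '[[-1,0,-0.04,0,0,0,0],[-1,0,-0.07,0,0,0,0],[-1,0,-0.1,0,0,0,0],[-1,0,-0.13,0,0,0,0],[-1,0,-0.155,0,0,0,0],[-1,0,-0.18,0,0,0,0],[-1,0,-0.21,0,0,0,0],[-1,0,-0.235,0,0,0,0],[-1,0,-0.235,0,0,0,0]]'; python3 - <<'E'
from h import *
print(blk())
c=cam('wrist');P=cloud(c);b=tob(P)*1000
m=(b[...,0]>-40)&(b[...,0]<90)&(b[...,1]<0)&(b[...,1]>-270)&(P[...,2]>.09)&(P[...,2]<.25)
q=np.c_[b[m],P[m][:,2]*1000]
for y0 in(-20,-60):
    s=q[np.abs(q[:,1]-y0)<15]
    if len(s)>5:print(y0,len(s),s[s[:,2].argmax()].round(1),s[s[:,0].argmax()].round(1))
E
```

```text
time: 77.47
eef_pos: [0.6982, 0.0757, 0.1729]
tcp_rot: [-3.139, -0.002, 1.649]
wrist_force: [0.8, 0.0, 0.7]
width: -0.0
grasp_force: 0.0
time: 78.6
eef_pos: [0.6504, 0.0711, 0.174]
tcp_rot: [-3.138, -0.002, 1.648]
wrist_force: [0.4, -0.4, 0.3]
width: -0.0002
grasp_force: 0.3
('block', array([ 36.1, -95.2]), 'z', np.float64(0.174), 'F', array([ 0.4, -0.4,  0.3]), 'yaw', np.float64(-0.0032), 't', 78.6, -0.0002)
-20 4041 [ 19.4 -17.9 183.7] [ 21.9  -7.4 178.5]
-60 3013 [ 16.8 -74.4 182.5] [ 21.9 -49.4 173.9]
```

```bash
python3 -m handwheel '[[-1,0,-0.045,0,0,0,0],[-1,0,-0.085,0.004,0,0,0],[-1,0,-0.136,0.015,0,0,0],[-1,0,-0.187,0.0285,0,0,0],[-1,0,-0.235,0.05,0,0,0],[-1,0,-0.282,0.0725,0,0,0],[-1,0,-0.326,0.102,0,0,0],[-1,0,-0.367,0.1345,0,0,0],[-1,0,-0.403,0.172,0,0,0],[-1,0,-0.437,0.212,0,0,0],[-1,0,-0.465,0.256,0,0,0],[-1,0,-0.49,0.3025,0,0,0],[-1,0,-0.51,0.352,0,0,0],[-1,0,-0.5255,0.401,0,0,0],[-1,0,-0.5255,0.401,0,0,0]]'; python3 - <<'E'
from h import *
print(blk())
c=cam('top');P=cloud(c);b=tob(P)*1000
m=(b[...,0]>-140)&(b[...,0]<20)&(b[...,1]<-130)&(b[...,1]>-280)
q=np.c_[b[m],P[m][:,2]*1000]
s=q[np.abs(q[:,1]+270)<12]
for x0 in range(-120,20,15):
    t=s[np.abs(s[:,0]-x0)<6]
    if len(t):print(x0,len(t),np.percentile(t[:,2],[10,50,90]).round(1))
E
```

```text
time: 80.53
eef_pos: [0.5465, 0.0632, 0.0934]
tcp_rot: [-3.14, -0.002, 1.648]
wrist_force: [0.6, -0.6, 0.5]
width: 0.0002
grasp_force: 0.0
('block', array([-68. , -94.8]), 'z', np.float64(0.0934), 'F', array([ 0.6, -0.6,  0.5]), 'yaw', np.float64(-0.0033), 't', 80.525, 0.0002)
-120 41 [-3.4  1.5 68.8]
-105 31 [22.4 71.6 75.1]
-90 21 [65.2 69.6 73.8]
-75 24 [61.4 66.3 68.7]
-60 25 [23.4 61.9 65.4]
-45 27 [21.5 60.  64.4]
-30 24 [31.4 55.  60. ]
-15 22 [51.8 54.5 57.3]
0 23 [38.6 50.7 53.4]
15 18 [38.7 48.  50.4]
```

```bash
python3 -m handwheel '[[-1,0,-0.006,0.026,0,0,0],[-1,0,-0.01,0.05,0,0,0],[-1,0,-0.012,0.07,0,0,0],[-1,0,-0.014,0.088,0,0,0],[-1,0,-0.0145,0.095,0,0,0],[-1,0,-0.0145,0.1,0,0,0],[-1,0,-0.0145,0.1,0,0,0]]'; python3 -m handwheel '[[-1,0,0,0.003,0,0,0],[-1,0,0,0.005,0,0,0],[-1,0,0,0.005,0,0,0]]';  python3 -m handwheel '[[-1,0,0,0.003,0,0,0],[-1,0,0,0.005,0,0,0],[-1,0,0,0.005,0,0,0]]'
```

```text
time: 81.45
eef_pos: [0.5439, 0.063, 0.0743]
tcp_rot: [-3.141, -0.002, 1.648]
wrist_force: [0.4, 0.6, 0.1]
width: 0.0001
grasp_force: 0.1
time: 81.82
eef_pos: [0.5439, 0.063, 0.0736]
tcp_rot: [-3.141, -0.002, 1.648]
wrist_force: [-1.0, 0.3, 3.9]
width: 0.0004
grasp_force: 2.2
time: 82.2
eef_pos: [0.5439, 0.063, 0.0735]
tcp_rot: [-3.141, -0.003, 1.647]
wrist_force: [-3.4, 0.1, 13.5]
width: -0.0
grasp_force: 6.5
```

```bash
python3 -m handwheel '[[-1,0,0,-0.05,0,0,0],[-1,0,0,-0.25,0,0,0],[-1,0,0,-0.5,0,0,0],[-1,0,0,-0.75,0,0,0],[-1,0.2,-0.1,-1,0,0,0],[-1,0.4,-0.1,-1,0,0,0],[-1,0.5,-0.1,-1,0,0,0],[-1,0.5,-0.1,-1,0,0,0],[-1,0.5,-0.1,-1,0,0,0]]'; python3 - <<'E'
from h import *
print(blk());c=cam('wrist');save(c,'wF.png');motifs(c)
P=cloud(c);b=tob(P)*1000
for x0,y0 in[(-110,-20),(-110,-80),(-60,-5),(10,-40)]:
    t=P[(np.abs(b[...,0]-x0)<4)&(np.abs(b[...,1]-y0)<6)][:,2]*1000;print(x0,y0,len(t),np.percentile(t,[50,90]).round(1) if len(t) else '')
t=cam('top');motifs(t)
P=cloud(t);m=(P[...,2]>.07)&(P[...,2]<.11)&(P[...,0]>.46)&(P[...,0]<.58)&(P[...,1]>.28)&(P[...,1]<.40)
print('block',m.sum(),P[m].mean(0) if m.any() else '')
a=np.vstack([c['img'],t['img']])[:,:,::-1];cv2.imwrite('pics/fin.png',cv2.resize(a,(480,600)))
E
```

```text
time: 83.32
eef_pos: [0.5166, 0.1587, 0.2718]
tcp_rot: [-3.14, 0.0, 1.645]
wrist_force: [-0.6, -0.4, -0.4]
width: -0.0001
grasp_force: 0.0
('block', array([-90.2,   2.8]), 'z', np.float64(0.2718), 'F', array([-0.6, -0.4, -0.4]), 'yaw', np.float64(-0.0056), 't', 83.325, -0.0001)
white 1 mean [-61.8  -8.9] rect [-61.8  -8.9] [0. 0.] ang -45.0
-110 -20 91 [49.6 50.6]
-110 -80 73 [49.6 50.5]
-60 -5 867 [304.7 309.1]
10 -40 88 [49.7 50.4]
white 1103 mean [ -47.2 -130.9] rect [ -48.3 -129.7] [101.6 265.1] ang -44.9
block 0
```

View pics/fin.png

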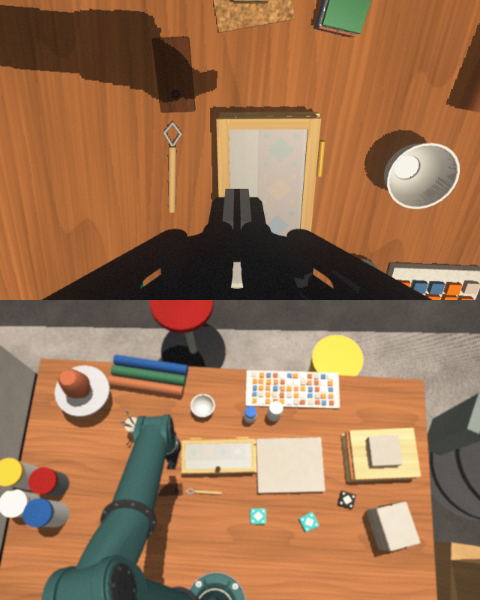

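The cover lies level and closed (49.6 mm at front and hinge), with the row visible beneath it. The block is hidden by the arm, so I check it with the scene camera's depth.

```bash
python3 - <<'E'
from h import *
c=cam('scene');P=cloud(c)
for lo,hi in((.084,.1),(.016,.027)):
    m=(P[...,2]>lo)&(P[...,2]<hi)&(P[...,0]>.42)&(P[...,0]<.60)&(P[...,1]>.25)&(P[...,1]<.43)
    q=P[m];print(len(q),cv2.minAreaRect((q[:,:2]*1000).astype(np.float32)) if len(q)>5 else '')
E
```

```text
157 ((522.5840454101562, 336.7792663574219), (25.93117332458496, 28.57496452331543), 4.066744804382324)
195 ((522.015380859375, 336.90899658203125), (45.72367477416992, 46.148109436035156), 4.759037971496582)
```

```bash
python3 -c "
from rig import bot
print(bot.finish_job())"
```

```text
the job is handed in; nothing more can be done
None
```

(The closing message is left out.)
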